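Shake chilling stones out over the serving tray

ROBOT

A 6-joint arm with a two-finger parallel gripper is mounted at the origin on a cart in front of the work surface, level with it; the furniture and walls round the work are solid. World frame = base frame: x ahead of the robot, y to its left, z up, the work surface at z = 0. Lengths are in m, angles in rad, forces in N, time in s.
With the tool pointing down it reaches from about 0.25 to 0.725 m from the base axis. Payload 4 kg.
Tool frame: the origin (TCP) lies on the centre line of the jaws, within the pads' length; the fingertips stand 22 mm ahead of it and the grasp point (between the pads) lies 3 mm ahead of it (bot.tip_reach is the distance from the TCP to the fingertips, in m); z points along the fingers, y is the line along which they close (so a half turn about z gives the same grasp; the last joint's range is limited). The gripper opens to 85 mm and grips with 20 to 120 N. Pads are 22 mm wide; open, the fingers measure 114 mm over their backs; the gripper's body (76 mm by 85 mm) begins 54 mm behind the grasp point. The pads swing forward as they close: fully open they stand 13 mm farther back than shut.
Start: joints at [1.248, 0.241, 0.005, 1.335, 0, 1.571], TCP at [0.159, 0.474, 0.233] pointing down, gripper open.
Joint ranges: [-2.72, 2.72], [-1.05, 1.87], [-1.09, 1.28], [-1.99, 2.15], [-1.42, 1.44], [-3.14, 3.14]. Speed limits (rad/s): [2.79, 2.79, 3.14, 3.14, 3.14, 3.14].

INTERFACE

Orientations are given as a unit quaternion [x, y, z, w].
In Python, from workcell import bot gives the robot as it stands. The module is installed in compiled form; this text tells all that it offers.
- The arm moves only by the tool apply_moves, never from a script. Its argument "commands" is a list of rows, each a list of 4 numbers: the shift along the tool's x, y, z scaled (see below), then the turn about the tool's z scaled (see below). In form: [[tx, ty, tz, roll], ...]. A call has exactly 5 rows; each row shifts and turns the commanded pose from where the row before left it, along the tool's axes as they then stand; what a row does not reach is not made up. The controller multiplies each number of a shift by 20 mm and each number of a turn by 60 degrees. A row lasts 1/12 s, in which the tool goes at most 41.7 mm and 7.16 degrees, less where a joint would pass 70% of its speed; a pose out of reach is approached as far as the arm can. A call with a number of a shift or a turn outside -1 to 1 is refused whole. A call with a gripper value outside its range is refused whole. "claw" is the closure, from 0 (fully open) to 1 (shut), set as the call begins (left out, the last holds). The fingers move at their own pace and stop on an object; the grip force is fixed at half the most. Time passes only in rows, so rows that do not move let the fingers close, or fill a call up. It gives the time, the measured TCP pose, the force, the opening and the grip force at its end, in the units of the state.
- bot.get_obs(): the state, without advancing time (a new reading comes with each control period).
- bot.camera(name): name is "side" or "top"; returns a dict with "image" (480x640x3 uint8, blue, green, red), "camera_matrix" (3x3 intrinsics, pixels), "k1" (the pictures are not rectified: a ray, as slopes to the right and down, at radius r is drawn at 1 + k1 r^2 times it, then the intrinsics apply), "R" (3x3) and "t" (3): a world point X has camera coordinates R X + t. Camera axes: x right, y down, z forward; pixel columns grow to the right and rows downward; lengths in m; the calibration is good to about 2 mm. A picture is of the moment at which its call begins. There is no depth.
- bot.job_done(): hands the job in; it is judged then, once.
The state is a dict: "clock": time; "joint_pos": joint angles; "joint_vel": joint speeds; "tau": joint torques, N m; "eef_pos": TCP position; "tool_rot": TCP orientation; "ft_force": force on the tool from outside, world axes, zero at the start; "ft_torque": the same for the moment, N m; "grip_width": finger opening in m; "grasp_force": force on a finger pad.
Only numpy, scipy, OpenCV 4.12 (cv2) and the standard library are available. Lean on these libraries where they do the work, as an engineer would, in place of code of your own. Each camera call takes 0.05 s, during which the arm holds its last target. There are 200 camera calls.

TASK

First take the small table sign off the tray and stand it upright on the worktop beside the tray. Then lay the filled square shaker in the wooden bottle rest, mouth at the high end and all five stones still inside, let go of it, take it again round its body and shake the stones out over the tray so that all five lie on it spread along its length, none on top of another, with at least one on each third (left, middle, right). Lay the empty shaker back in the rest the same way; do not touch the stones with the gripper, and leave the tumblers where they are.

Things in the scene. Friction and masses are not known exactly. Their poses are not given: they have to be found in the camera images.
- tray: Veneer tray with a white paper liner, 310 x 402 x 26 mm, fixed on the worktop. Origin: centre of its underside; y along its 402 mm length (left is +y), x across. Its flat floor, 4 mm thick, reaches 135 mm either way in x and 165 mm in y, within a 22 mm rim. Left, middle and right thirds of the floor: y > 55 mm, -55 to 55 mm, y < -55 mm
- sign: Small card table sign in a clear foot, a tent 30 mm deep at the foot (x; 22 mm above the lowest 3 mm) x 70 mm wide (y) x 45 mm high, standing on the tray at the start. Origin: centre of its underside, z up. Pinch it across its depth
- shaker: Square steel shaker tube, 42 x 42 x 190 mm, with two rubber grip sleeves (45 x 45 mm; 36 to 102 and 140 to 180 mm from the foot), bore 34 x 34 mm, closed at the foot (6 mm), open at the mouth; upright at the start with five stones stacked in it, 0.55 kg; grip it with about 40 N. Origin: centre of the foot's underside; z along the tube to the mouth, x and y square to its flat sides
- shaker_mouth (a point): Centre of the shaker's open mouth, 190 mm from its foot along its z
- rest: Wooden bottle rest, 190 x 84 mm, fixed on the worktop; the tube lies in it tilted 20 degrees. Origin: centre of its underside; x points to the high (mouth) end. Two saddles with notches 52 mm wide, 15 mm deep hold the tube from 10 to 26 mm and 112 to 128 mm from its foot; elsewhere it is free (underside 35 mm above the worktop at the foot, 100 mm at the mouth). A stop stands 4 mm behind the foot
- rest_low (a point): Where the centre of the shaker's foot lies when the shaker lies in the rest
- rest_high (a point): Where the centre of the shaker's mouth lies when the shaker lies in the rest
- stone0: Grey drink-chilling stone 1 of 5, a 26 mm cube with rounded edges, 40 g, in the shaker at the start. Origin: its centre
- stone1: Grey drink-chilling stone 2 of 5, a 26 mm cube with rounded edges, 40 g, in the shaker at the start. Origin: its centre
- stone2: Grey drink-chilling stone 3 of 5, a 26 mm cube with rounded edges, 40 g, in the shaker at the start. Origin: its centre
- stone3: Grey drink-chilling stone 4 of 5, a 26 mm cube with rounded edges, 40 g, in the shaker at the start. Origin: its centre
- stone4: Grey drink-chilling stone 5 of 5, a 26 mm cube with rounded edges, 40 g, in the shaker at the start. Origin: its centre
- tumbler_1: Glass tumbler upside down, 69 mm wide, 88 mm high, a bystander. Origin: centre of its underside
- tumbler_2: Glass tumbler upside down, 69 mm wide, 88 mm high, a bystander. Origin: centre of its underside
- tumbler_3: Glass tumbler upside down, 69 mm wide, 88 mm high, a bystander. Origin: centre of its underside
Not all that is in view belongs to the job. What is shaped like the sign but turquoise is not meant.

How it is judged:
By the outcome, as a careful person would: the job done as asked, in the order asked, and still so for the second after the job is handed in, with the robot touching nothing.
It also fails if it takes over 72 s, if anything falls off the work surface, if the arm or the gripper's body presses on something with over 40 N, if the wrist force passes 120 N, or if a joint passes its speed limit or range.

## Working session

There is one attempt and no reset: what is moved stays moved. The work goes in short steps, Python scripts to look and compute and a tool call to move; the robot and the scene stay as the last step left them, time stands still between calls to the robot, and variables do not carry over. Pictures are saved under pics/ and viewed, at most 10 in all, crops included, and the job is handed in when it is done.

Besides the shell and the picture viewer there is one more tool, called after "Emit:" as name([rows], argument=value, ...), one row to a line, values as JSON. apply_moves: Moves the arm, as the interface text tells. Shifts and turns lie within -1 to 1; 1 stands for 20 mm of shift or 60 degrees of turn. Its arguments: {"type":"object","properties":{"commands":{"type":"array","items":{"type":"array","items":{"type":"number","minimum":-1,"maximum":1}}},"claw":{"type":"number"}},"required":["commands"]}

```bash
mkdir -p pics; ls
cat > h.py <<'E'
import numpy as np, cv2
from workcell import bot
def ray(c,u,v):
    K=np.array(c["camera_matrix"]);d=np.array([(u-K[0,2])/K[0,0],(v-K[1,2])/K[1,1]]);s=d.copy()
    for _ in range(20): s=d/(1+c["k1"]*(s@s))
    R=np.array(c["R"]);t=np.array(c["t"]);return -R.T@t, R.T@np.array([s[0],s[1],1.])
def onz(c,u,v,z):
    o,d=ray(c,u,v);return o+d*(z-o[2])/d[2]
def proj(c,X):
    K=np.array(c["camera_matrix"]);p=np.array(c["R"])@np.array(X)+np.array(c["t"]);s=p[:2]/p[2];s=s*(1+c["k1"]*(s@s))
    return np.array([K[0,0]*s[0]+K[0,2],K[1,1]*s[1]+K[1,2]])
def tri(c1,p1,c2,p2):
    o1,d1=ray(c1,*p1);o2,d2=ray(c2,*p2)
    A=np.array([d1,-d2]).T;s=np.linalg.lstsq(A,o2-o1,rcond=None)[0]
    a=o1+d1*s[0];b=o2+d2*s[1];return (a+b)/2,np.linalg.norm(a-b)
E
python3 - <<'E'
from h import *
import pickle
C={}
for n in("top","side"):
    c=bot.camera(n);C[n]=c;cv2.imwrite(f"pics/{n}0.png",c["image"]);R=np.array(c["R"]);print(n,(-R.T@c["t"]).round(3),R[2].round(3),c["camera_matrix"][0][0],c["k1"])
pickle.dump(C,open("c0.pkl","wb"))
print(bot.get_obs(),bot.tip_reach)
E
```

```text
pics
top [ 0.389 -0.006  1.51 ] [ 0.124 -0.018 -0.992] 512.057691810226 -0.10905015582592682
side [0.073 0.662 1.431] [ 0.323 -0.444 -0.836] 598.9901337285226 0.06804914760726512
{'clock': 0.1, 'joint_pos': array([1.24803067e+00, 2.41307551e-01, 3.85573739e-03, 1.33519913e+00,
       1.15827151e-05, 1.57079411e+00]), 'joint_vel': array([-0.00114291, -0.00137361,  0.00394859, -0.00164792, -0.00105013,
        0.00127201]), 'tau': array([-7.81751187e-04, -3.73137081e+01,  2.53010184e+01,  1.08361139e-02,
       -6.60975752e-05,  1.32876596e-05]), 'eef_pos': array([0.15841331, 0.47364779, 0.23231578]), 'tool_rot': array([ 1.60682062e-01,  9.87005783e-01, -9.14328130e-04, -1.54719994e-04]), 'ft_force': array([ 0.26360917, -0.04327263, -0.80446132]), 'ft_torque': array([-0.03063234,  0.03886401, -0.01362029]), 'grasp_force': 0.0, 'grip_width': 0.08546346792226958} 0.022
```

View pics/top0.png

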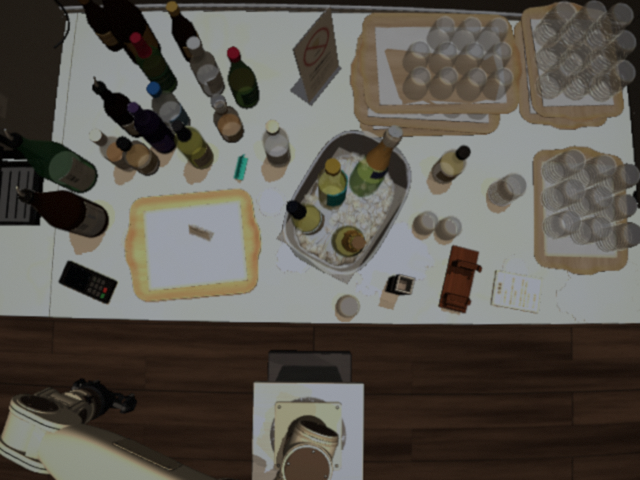

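View pics/side0.png

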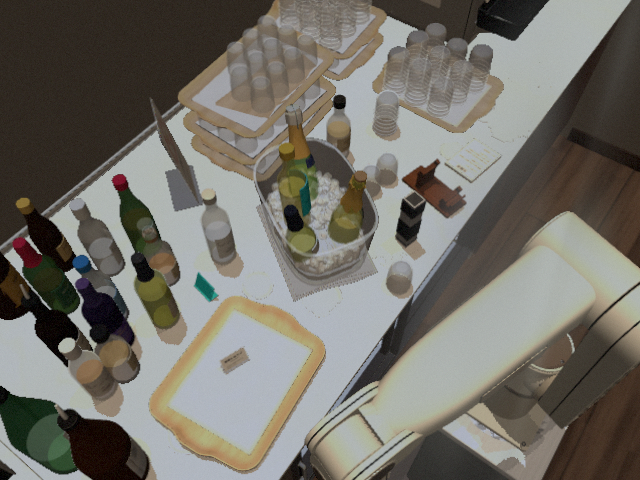

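The top view shows the tray around (193,245) with a beige card on it at (200,232). The shaker is at about (402,285), the rest at (460,278), and tumblers at (347,305), (425,222) and (448,228). In the side view the same things are at the sign (234,360), shaker (410,220) and rest (435,190).
Things that could be taken for the sign: the beige card on the tray (200,232); the turquoise tent (241,167), which is a decoy; the big no-smoking sign (318,57); and the flat card (517,291). I choose the one on the tray and check it in a close crop.

Run:
```python
from h import *
import pickle
C=pickle.load(open("c0.pkl","rb"))
T,S=C["top"],C["side"]
z=lambda c,a,b,k:cv2.resize(c["image"][b[0]:b[1],a[0]:a[1]],None,fx=k,fy=k,interpolation=cv2.INTER_CUBIC)
A=z(T,(180,225),(215,250),8)      #360x280
B=z(S,(210,260),(340,375),8)      #400x280
D=z(T,(330,490),(210,325),2.5)        #400x
E_=z(S,(375,475),(155,255),3.2)
im=np.zeros((600,800,3),np.uint8)
im[:280,:360]=A; im[:280,400:]=B; im[290:290+D.shape[0],:D.shape[1]]=D; im[280:280+E_.shape[0],410:410+E_.shape[1]]=E_
cv2.imwrite("pics/crop1.png",im)
for n,u,v,h in [("tray",193,245,.02),("sign",200,232,.025),("shk",402,285,.19),("rest",460,279,.05),("turq",241,167,.03),("t1",347,305,.088),("t2",425,222,.088),("t3",448,228,.088)]:
    print(n,onz(T,u,v,h).round(3))
```

```text
tray [0.543 0.343 0.02 ]
sign [0.581 0.322 0.025]
shk [ 0.429 -0.241  0.19 ]
rest [ 0.452 -0.435  0.05 ]
turq [0.777 0.208 0.03 ]
t1 [ 0.375 -0.106  0.088]
t2 [ 0.611 -0.326  0.088]
t3 [ 0.595 -0.392  0.088]
```

View pics/crop1.png

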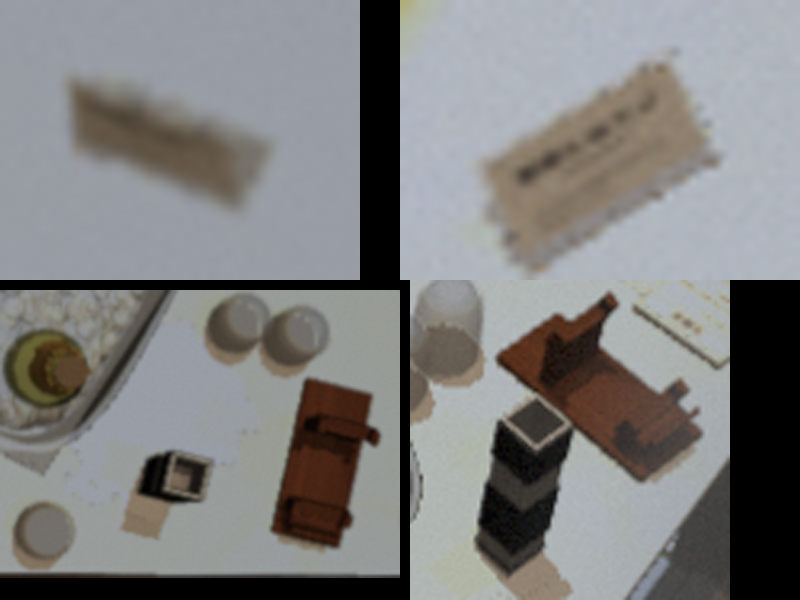

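The crop confirms it: the tan card on the tray is the sign. The rest's high saddle is at the far (+x) end. Next I measure the poses.

Run:
```python
from h import *
import pickle
C=pickle.load(open("c0.pkl","rb"))
T,S=C["top"],C["side"]
def sh(n,a,b,):
    X,e=tri(T,a,S,b);print(n,X.round(4),"gap",round(e,4));return X
r1=sh("ridgeL",(188.6,225.5),(220,360.6)); r2=sh("ridgeR",(213.5,233),(244,346.9))
b1=sh("footL",(189.4,233.5),(225.6,373.7)); b2=sh("footR",(210,241),(249.6,360))
print(b1-b1+np.array([onz(T,189.4,233.5,.004),onz(T,210,241,.004)][0]).round(4),onz(T,210,241,.004).round(4))
print(onz(S,225.6,373.7,.004).round(4),onz(S,249.6,360,.004).round(4))
d=r2-r1;print("len",np.linalg.norm(d),np.degrees(np.arctan2(d[1],d[0])))
# mask-based
for n,c,roi in(("T",T,(180,225,215,250)),("S",S,(210,260,340,375))):
    im=c["image"][roi[2]:roi[3],roi[0]:roi[1]].astype(int);m=((im[...,2]-im[...,0])>12).astype(np.uint8)
    k=max(cv2.findContours(m,0,1)[0],key=cv2.contourArea);r=cv2.minAreaRect(k);print(n,m.sum(),(cv2.boxPoints(r)+[roi[0],roi[2]]).round(1).tolist())
# shaker mouth corners: top crop (D origin 330,210 scale2.5 offset y290), side crop (375,155)*3.2 offset(410,280)
f=lambda x,y:(330+x/2.5,210+(y-290)/2.5); g=lambda x,y:(375+(x-410)/3.2,155+(y-280)/3.2)
M=[sh("m",f(*a),g(*b)) for a,b in [((172,452),(543,398)),((213,453),(572,425)),((208,502),(540,452)),((163,495),(498,427))]]
print("mouth",np.mean(M,0)); 
for a in [(172,452),(213,453),(208,502),(163,495)]: print(onz(T,*f(*a),.19).round(4))
# rest baseplate corners
for a,b in [((304,379),(555,315)),((372,393),(702,432)),((340,547),(640,480)),((272,533),(498,357))]:print("rest",onz(T,*f(*a),.01).round(4),onz(S,*g(*b),.01).round(4))
```

```text
ridgeL [0.5985 0.3536 0.0413] gap 0.0026
ridgeR [0.5819 0.2852 0.0173] gap 0.0052
footL [ 0.5811  0.3612 -0.0033] gap 0.0033
footR [ 0.5586  0.2983 -0.007 ] gap 0.0004
[0.5787 0.3586 0.004 ] [0.5572 0.296  0.004 ]
[0.58   0.3633 0.004 ] [0.555  0.3012 0.004 ]
len 0.0744340902855674 -103.69663279119148
T 163 [[186.5, 231.7], [189.1, 224.7], [211.3, 233.0], [208.6, 240.0]]
S 357 [[217.8, 361.8], [242.4, 346.8], [248.8, 357.3], [224.2, 372.3]]
m [ 0.4404 -0.2315  0.228 ] gap 0.0285
m [ 0.4403 -0.2958  0.1256] gap 0.0385
m [ 0.4187 -0.2771  0.117 ] gap 0.0308
m [ 0.4274 -0.2092  0.2175] gap 0.0384
mouth [ 0.43170354 -0.25340693  0.1720483 ]
[ 0.4554 -0.2324  0.19  ]
[ 0.4549 -0.2753  0.19  ]
[ 0.4042 -0.2698  0.19  ]
[ 0.411  -0.2229  0.19  ]
rest [ 0.5532 -0.4227  0.01  ] [ 0.5347 -0.4935  0.01  ]
rest [ 0.5375 -0.5056  0.01  ] [ 0.3531 -0.4522  0.01  ]
rest [ 0.3544 -0.4632  0.01  ] [ 0.3719 -0.3714  0.01  ]
rest [ 0.3705 -0.3816  0.01  ] [ 0.5514 -0.4173  0.01  ]
```

Emit:
apply_moves([
  [-0.9,0,0,0],
  [-0.9,0,0,0],
  [-0.9,0,0,0],
  [-0.9,0,0,0],
  [-0.9,0,0,0],
], claw=0.2)

```text
clock: 0.52
eef_pos: [0.2445, 0.445, 0.2326]
tool_rot: [0.161, 0.987, -0.001, -0.0]
ft_force: [0.2, -0.7, 0.5]
grip_width: 0.0686
grasp_force: 0.0
```

Emit:
apply_moves([
  [-0.9,0,0,0],
  [-0.9,0,0,0],
  [-0.9,0,0,0],
  [-0.9,0,0,0],
  [-0.9,0,0,0],
])

```text
clock: 0.93
eef_pos: [0.3299, 0.4164, 0.2325]
tool_rot: [0.161, 0.987, -0.001, -0.0]
ft_force: [0.1, 0.1, 0.3]
grip_width: 0.0686
grasp_force: 0.0
```

Emit:
apply_moves([
  [-0.9,0,0,0],
  [-0.9,0,0,0],
  [-0.9,0,0,0],
  [-0.9,0,0,0],
  [-0.9,0,0,0],
])

```text
clock: 1.35
eef_pos: [0.4152, 0.3879, 0.2325]
tool_rot: [0.161, 0.987, -0.001, -0.0]
ft_force: [-0.2, 0.3, -0.2]
grip_width: 0.0682
grasp_force: 0.0
```

Emit:
apply_moves([
  [-0.9,0,0,0],
  [-0.9,0,0,0],
  [-0.9,0,0,0],
  [-0.9,0,0,0],
  [-0.9,0,0,0],
])

```text
clock: 1.77
eef_pos: [0.5006, 0.3594, 0.2324]
tool_rot: [0.161, 0.987, -0.001, -0.001]
ft_force: [0.9, -0.1, -0.3]
grip_width: 0.0683
grasp_force: 0.0
```

Emit:
apply_moves([
  [-0.9,0,0,0],
  [-0.9,0,0,0],
  [-0.9,0,0,0],
  [-0.9,0,0,0],
  [-0.9,0,0,0],
])

```text
clock: 2.18
eef_pos: [0.5859, 0.3309, 0.2322]
tool_rot: [0.161, 0.987, -0.0, -0.001]
ft_force: [0.2, 0.1, 0.3]
grip_width: 0.0684
grasp_force: 0.0
```

Emit:
apply_moves([
  [0,0,0.4,-0.1],
  [0,0,0.4,-0.1],
  [0,0,0.4,-0.1],
  [0,0,0.4,-0.1],
  [0,0,0.4,-0.1],
])

```text
clock: 2.6
eef_pos: [0.5851, 0.3311, 0.1918]
tool_rot: [-0.103, 0.995, -0.0, -0.001]
ft_force: [-0.2, 0.1, 0.3]
grip_width: 0.0681
grasp_force: 0.0
```

Emit:
apply_moves([
  [0,0,0.4,-0.1],
  [0,0,0.4,-0.1],
  [0,0,0.4,-0.1],
  [0,0,0.4,-0.1],
  [0,0,0.4,-0.1],
])

```text
clock: 3.02
eef_pos: [0.585, 0.3312, 0.1518]
tool_rot: [-0.357, 0.934, -0.0, -0.001]
ft_force: [-0.7, -0.8, 0.3]
grip_width: 0.068
grasp_force: 0.0
```

Emit:
apply_moves([
  [0,0,0.4,-0.1],
  [0,0,0.4,-0.1],
  [0,0,0.4,-0.1],
  [0,0,0.4,-0.1],
  [0,0,0.4,-0.1],
])

```text
clock: 3.43
eef_pos: [0.5849, 0.3311, 0.1119]
tool_rot: [-0.586, 0.81, 0.0, -0.001]
ft_force: [0.1, -0.2, 0.2]
grip_width: 0.0683
grasp_force: 0.0
```

Emit:
apply_moves([
  [0.37,0.02,0.1,0.04],
  [0,0,0.9,0],
  [0,0,0.9,0],
  [0,0,0.8,0],
  [0,0,0.7,0],
])

```text
clock: 3.85
eef_pos: [0.5818, 0.324, 0.0431]
tool_rot: [-0.567, 0.824, 0.0, -0.001]
ft_force: [0.1, 0.8, -0.6]
grip_width: 0.0681
grasp_force: 0.0
```

Emit:
apply_moves([
  [0,0,0.4,0],
  [0,0,0.25,0],
  [0,0,0,0],
  [0,0,0,0],
  [0,0,0,0],
])

```text
clock: 4.27
eef_pos: [0.5834, 0.3249, 0.0332]
tool_rot: [-0.567, 0.824, -0.0, 0.001]
ft_force: [-0.3, -0.2, -0.4]
grip_width: 0.0685
grasp_force: 0.0
```

Emit:
apply_moves([
  [0,0,0,0],
  [0,0,0,0],
  [0,0,0,0],
  [0,0,0,0],
  [0,0,0,0],
], claw=0.9)

```text
clock: 4.68
eef_pos: [0.5828, 0.3246, 0.0324]
tool_rot: [-0.567, 0.824, -0.0, 0.0]
ft_force: [-0.6, -0.1, 1.1]
grip_width: 0.0089
grasp_force: 4.4
```

Emit:
apply_moves([
  [0,0,0,0],
  [0,0,0,0],
  [0,0,-0.2,0],
  [0,0,-0.5,0],
  [0,0,-0.8,0],
])

```text
clock: 5.1
eef_pos: [0.5816, 0.3237, 0.0609]
tool_rot: [-0.567, 0.824, -0.0, -0.002]
ft_force: [-0.7, 0.8, 0.5]
grip_width: 0.0087
grasp_force: 0.0
```

Run:
```python
from h import *
S=bot.camera("side");T=bot.camera("top")
a=cv2.resize(S["image"][290:420,150:330],None,fx=3,fy=3);b=cv2.resize(T["image"][180:310,150:235],None,fx=3,fy=3)
cv2.imwrite("pics/g1.png",np.hstack([a[:390],b[:390]]))
```

```text
(no output)
```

View pics/g1.png

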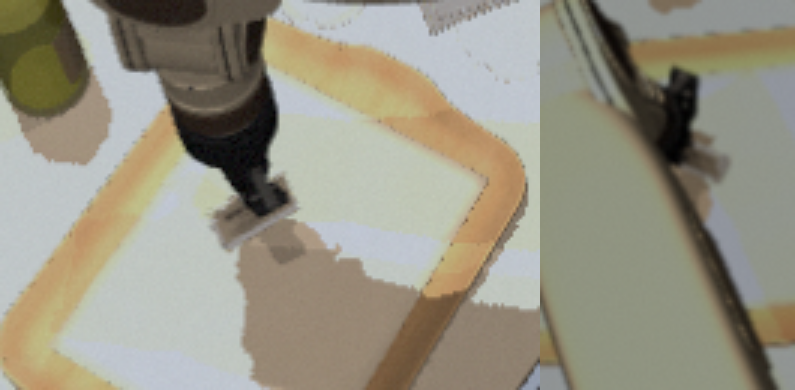

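The sign hasn't lifted: it is still at about (235,361) in the side view, because the claw stopped at its set width. I'll go a bit lower and close fully.

Emit:
apply_moves([
  [0,0,0,0],
  [0,0,0,0],
  [0,0,0.4,0],
  [0,0,0.6,0],
  [0,0,0.6,0],
], claw=0.4)

```text
clock: 5.62
eef_pos: [0.5822, 0.3242, 0.0283]
tool_rot: [-0.567, 0.824, 0.0, -0.001]
ft_force: [-0.2, -0.2, -0.0]
grip_width: 0.0515
grasp_force: 0.0
```

Emit:
apply_moves([
  [0,0,0,0],
  [0,0,0,0],
  [0,0,0,0],
  [0,0,0,0],
  [0,0,0,0],
], claw=1)

```text
clock: 6.03
eef_pos: [0.5831, 0.3254, 0.0317]
tool_rot: [-0.567, 0.823, 0.0, 0.001]
ft_force: [0.2, 0.3, -0.3]
grip_width: 0.0018
grasp_force: 59.5
```

Emit:
apply_moves([
  [0,0,0,0],
  [0,0,0,0],
  [0,0,-0.3,0],
  [0,0,-0.6,0],
  [0,0,-0.8,0],
])

```text
clock: 6.45
eef_pos: [0.5816, 0.3237, 0.0634]
tool_rot: [-0.567, 0.824, 0.0, -0.002]
ft_force: [0.6, -0.9, 0.4]
grip_width: 0.0019
grasp_force: 59.6
```

Run:
```python
from h import *
S=bot.camera("side");o=bot.get_obs();p=o["eef_pos"]
print(p,o["grip_width"],proj(S,p+[0,0,-.022]),proj(S,p+[0,0,-.003]))
a=cv2.resize(S["image"][310:400,180:290],None,fx=6,fy=6,interpolation=cv2.INTER_CUBIC)
cv2.imwrite("pics/g2.png",a)
```

```text
[0.58410003 0.32511056 0.06838494] 0.00179649451363094 [232.49057349 354.25134428] [231.55090046 351.18366945]
```

View pics/g2.png

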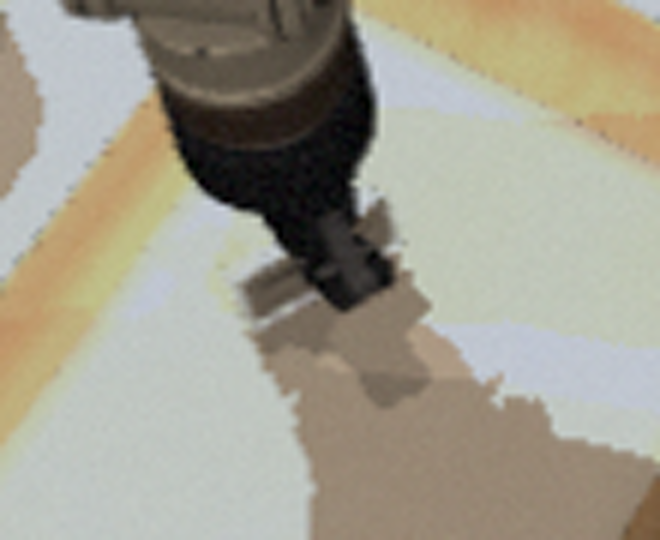

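The sign is now held and lifted: its card ends are at crop (245,285) and (385,215), with the shadow separated below. I'll carry it to the free worktop to the right of the tray.

Emit:
apply_moves([
  [0.9,0.2,-0.4,0],
  [0.9,0.2,-0.4,0],
  [0.9,0.2,-0.4,0],
  [0.9,0.2,-0.4,0],
  [0.9,0.2,-0.4,0],
])

```text
clock: 6.92
eef_pos: [0.5316, 0.2469, 0.1049]
tool_rot: [-0.567, 0.824, -0.0, 0.0]
ft_force: [0.2, -0.4, -0.4]
grip_width: 0.0021
grasp_force: 59.6
```

Emit:
apply_moves([
  [0.9,0.2,0,0],
  [0.9,0.2,0,0],
  [0.9,0.2,0,0],
  [0.9,0.2,0,0],
  [0.9,0.2,0,0],
])

```text
clock: 7.33
eef_pos: [0.4808, 0.1699, 0.1047]
tool_rot: [-0.567, 0.824, -0.0, 0.001]
ft_force: [-0.2, -0.4, -1.2]
grip_width: 0.0019
grasp_force: 59.6
```

Emit:
apply_moves([
  [0.9,0.2,0,0],
  [0.9,0.2,0,0],
  [0.9,0.2,0,0],
  [0.9,0.2,0,0],
  [0.9,0.2,0,0],
])

```text
clock: 7.75
eef_pos: [0.4301, 0.0929, 0.1047]
tool_rot: [-0.567, 0.824, -0.0, 0.001]
ft_force: [0.3, -0.6, 0.4]
grip_width: 0.0021
grasp_force: 59.6
```

Emit:
apply_moves([
  [0,0,0.8,0],
  [0,0,0.8,0],
  [0,0,0.8,0],
  [0,0,0.6,0],
  [0,0,0.2,0],
])

```text
clock: 8.17
eef_pos: [0.4293, 0.0932, 0.039]
tool_rot: [-0.567, 0.824, 0.0, -0.001]
ft_force: [-0.5, -0.0, -0.6]
grip_width: 0.002
grasp_force: 59.6
```

Emit:
apply_moves([
  [0,0,0.1,0],
  [0,0,0.1,0],
  [0,0,0.1,0],
  [0,0,0,0],
  [0,0,0,0],
])

```text
clock: 8.58
eef_pos: [0.4307, 0.0938, 0.0346]
tool_rot: [-0.567, 0.824, -0.0, 0.0]
ft_force: [-0.3, -0.8, -0.3]
grip_width: 0.0017
grasp_force: 59.6
```

Emit:
apply_moves([
  [0,0,0.1,0],
  [0,0,0.1,0],
  [0,0,0,0],
  [0,0,0,0],
  [0,0,0,0],
])

```text
clock: 9.0
eef_pos: [0.4303, 0.0937, 0.0301]
tool_rot: [-0.567, 0.824, 0.0, -0.0]
ft_force: [0.2, 0.8, -0.3]
grip_width: 0.0016
grasp_force: 59.6
```

Emit:
apply_moves([
  [0,0,0.1,0],
  [0,0,0,0],
  [0,0,0,0],
  [0,0,0,0],
  [0,0,0,0],
])

```text
clock: 9.42
eef_pos: [0.4303, 0.0937, 0.0281]
tool_rot: [-0.567, 0.824, 0.0, -0.0]
ft_force: [0.1, 0.3, -1.1]
grip_width: 0.0017
grasp_force: 59.6
```

Emit:
apply_moves([
  [0,0,0.08,0],
  [0,0,0,0],
  [0,0,0,0],
  [0,0,0,0],
  [0,0,0,0],
])

```text
clock: 9.83
eef_pos: [0.4306, 0.0937, 0.0268]
tool_rot: [-0.567, 0.824, -0.0, 0.0]
ft_force: [0.2, -0.2, 3.4]
grip_width: 0.0023
grasp_force: 60.2
```

Run:
```python
from h import *
S=bot.camera("side");o=bot.get_obs();p=o["eef_pos"];u,v=proj(S,[p[0],p[1],0.01]);print(o["ft_force"],u,v)
u,v=int(u),int(v)
a=cv2.resize(S["image"][v-45:v+45,u-55:u+55],None,fx=6,fy=6,interpolation=cv2.INTER_CUBIC)
cv2.imwrite("pics/g3.png",a)
```

```text
[-0.43162105 -0.85046998  3.34003622] 337.7983612050077 324.6079764515169
```

View pics/g3.png

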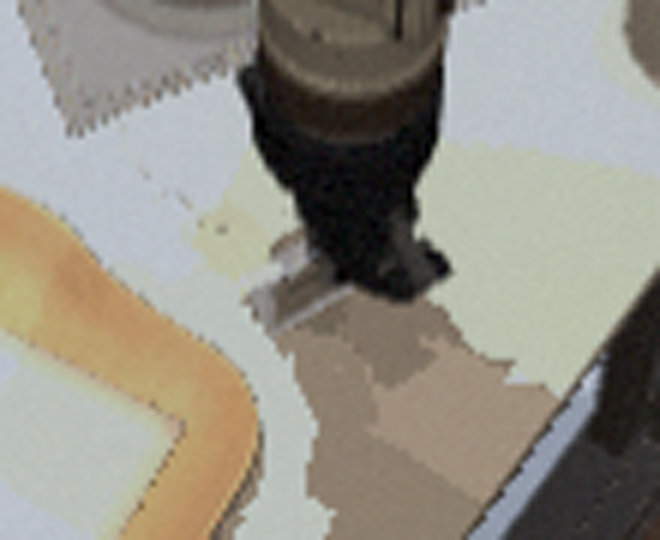

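The sign's foot is on the worktop (3 N contact) and it is standing upright in the grip at crop (300,295). I'll let go and rise straight up.

Emit:
apply_moves([
  [0,0,0,0],
  [0,0,0,0],
  [0,0,0,0],
  [0,0,0,0],
  [0,0,0,0],
], claw=0.4)

```text
clock: 10.3
eef_pos: [0.4301, 0.0937, 0.0263]
tool_rot: [-0.567, 0.824, 0.0, -0.0]
ft_force: [0.2, -0.4, 0.1]
grip_width: 0.0513
grasp_force: 0.0
```

Emit:
apply_moves([
  [0,0,-0.3,0],
  [0,0,-0.6,0],
  [0,0,-0.9,0],
  [0,0,-1,0],
  [0,0,-1,0],
])

```text
clock: 10.72
eef_pos: [0.4299, 0.0936, 0.1035]
tool_rot: [-0.567, 0.824, 0.0, -0.0]
ft_force: [-0.1, 0.7, -0.3]
grip_width: 0.0514
grasp_force: 0.0
```

Emit:
apply_moves([
  [0,0,-1,0],
  [0,0,-1,0],
  [0,0,-1,0],
  [0,0,-1,0],
  [0,0,-1,0],
])

```text
clock: 11.13
eef_pos: [0.43, 0.0937, 0.204]
tool_rot: [-0.567, 0.824, -0.0, 0.0]
ft_force: [1.2, -0.4, -0.4]
grip_width: 0.051
grasp_force: 0.0
```

Emit:
apply_moves([
  [0,0,-1,0],
  [0,0,-1,0],
  [0,0,-1,0],
  [0,0,-1,0],
  [0,0,-1,0],
], claw=0)

```text
clock: 11.55
eef_pos: [0.4299, 0.0936, 0.304]
tool_rot: [-0.567, 0.824, -0.0, 0.0]
ft_force: [-0.4, -0.9, 0.4]
grip_width: 0.0852
grasp_force: 0.0
```

Run:
```python
from h import *
import pickle
S=bot.camera("side");o=bot.get_obs();print(o["joint_pos"].round(3),o["eef_pos"])
T=bot.camera("top")
pickle.dump((S,T),open("c1.pkl","wb"))
a=cv2.resize(S["image"][280:350,290:370],None,fx=5,fy=5,interpolation=cv2.INTER_CUBIC)
b=cv2.resize(T["image"][235:305,250:330],None,fx=5,fy=5,interpolation=cv2.INTER_CUBIC)
cv2.imwrite("pics/g4.png",np.hstack([a,b]))
# mask-based
for n,c,roi in(("S",S,(310,360,300,345)),):
    im=c["image"][roi[2]:roi[3],roi[0]:roi[1]].astype(int)
```

```text
[ 0.214  0.097  0.024  1.49   0.    -0.992] [0.43165116 0.09400645 0.30799784]
```

View pics/g4.png

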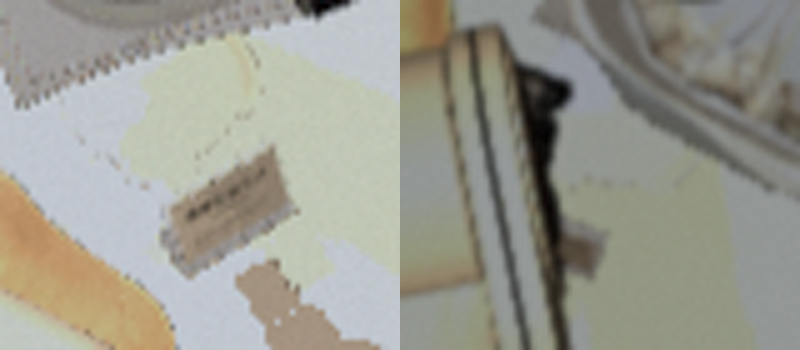

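The sign stands upright on the worktop, at side-crop (230,215). The tool can only roll, so before the shaker I test in free air what the controller does at the edge of its reach.

Emit:
apply_moves([
  [0,-0.9,-0.5,0],
  [0,-0.9,-0.5,0],
  [0,-0.9,-0.5,0],
  [0,-0.9,-0.5,0],
  [0,-0.9,-0.5,0],
])

```text
clock: 12.07
eef_pos: [0.5146, 0.0612, 0.3523]
tool_rot: [-0.567, 0.824, 0.0, -0.001]
ft_force: [0.3, 0.7, -0.4]
grip_width: 0.0852
grasp_force: 0.0
```

Emit:
apply_moves([
  [0,-0.9,-0.5,0],
  [0,-0.9,-0.5,0],
  [0,-0.9,-0.5,0],
  [0,-0.9,-0.5,0],
  [0,-0.9,-0.5,0],
])

```text
clock: 12.48
eef_pos: [0.5988, 0.0291, 0.4022]
tool_rot: [-0.567, 0.824, 0.0, -0.001]
ft_force: [0.1, 1.0, -0.0]
grip_width: 0.0854
grasp_force: 0.0
```

Emit:
apply_moves([
  [0,-0.9,-0.5,0],
  [0,-0.9,-0.5,0],
  [0,-0.9,-0.5,0],
  [0,-0.9,-0.5,0],
  [0,-0.9,-0.5,0],
])

```text
clock: 12.9
eef_pos: [0.64, -0.003, 0.433]
tool_rot: [-0.567, 0.824, 0.002, -0.003]
ft_force: [0.4, 0.5, 0.9]
grip_width: 0.0855
grasp_force: 0.0
```

Run:
```python
from h import *
o=bot.get_obs();print(o["clock"],o["joint_pos"].round(3),o["eef_pos"],o["tool_rot"].round(3))
```

```text
12.9 [-0.005  0.7    1.271  2.149 -0.    -1.211] [ 0.64004633 -0.00301044  0.43304597] [-0.567  0.824  0.002 -0.003]
```

Emit:
apply_moves([
  [0,-0.9,0,0],
  [0,-0.9,0,0],
  [0,-0.9,0,0],
  [0,-0.9,0,0],
  [0,-0.9,0,0],
])

```text
clock: 13.32
eef_pos: [0.6427, -0.0326, 0.4246]
tool_rot: [-0.567, 0.824, 0.005, -0.007]
ft_force: [0.6, -0.0, -0.3]
grip_width: 0.0852
grasp_force: 0.0
```

Run:
```python
from h import *
o=bot.get_obs();print(o["clock"],o["joint_pos"].round(3),o["eef_pos"],o["tool_rot"].round(4))
```

```text
13.3167 [-0.051  0.715  1.275  2.149 -0.    -1.257] [ 0.64270024 -0.03262567  0.42464409] [-0.5671  0.8236  0.0054 -0.0075]
```

Tilt isn't available, because orientation is held hard. So I'll pivot the tube inside the pads, against the rest's saddles. I need the rest and shaker geometry in detail, from the clean first images.

Run:
```python
from h import *
import pickle
C=pickle.load(open("c0.pkl","rb"));T,S=C["top"],C["side"]
a=cv2.resize(T["image"][242:317,382:486],None,fx=4,fy=4,interpolation=cv2.INTER_CUBIC)
b=cv2.resize(S["image"][155:250,390:475],None,fx=4.5,fy=4.5,interpolation=cv2.INTER_CUBIC)
im=np.zeros((430,800,3),np.uint8);im[:a.shape[0],:a.shape[1]]=a;im[:b.shape[0],417:417+b.shape[1]]=b
im=np.clip(im.astype(float)*1.6,0,255).astype(np.uint8)
cv2.imwrite("pics/rest.png",im)
```

```text
(no output)
```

View pics/rest.png

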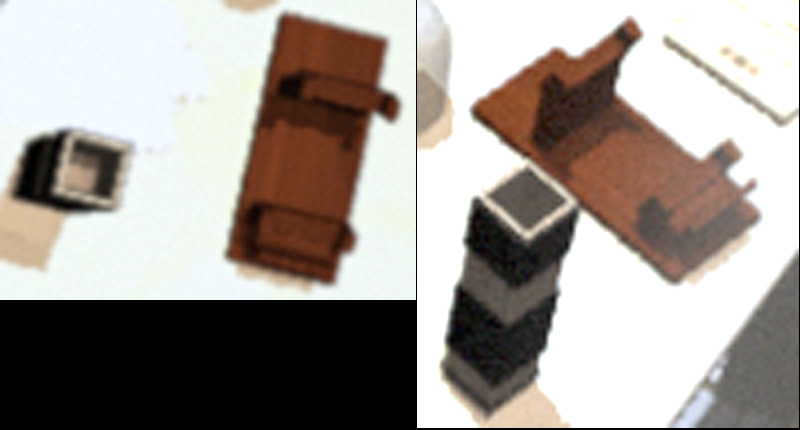

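Run:
```python
from h import *
import pickle
C=pickle.load(open("c0.pkl","rb"));T,S=C["top"],C["side"]
f=lambda x,y:(382+x/4,242+y/4); g=lambda x,y:(390+(x-417)/4.5,155+y/4.5)
yaw=np.radians(-13.2);c=np.array([.4533,-.4384]);ex=np.array([np.cos(yaw),np.sin(yaw)]);ey=np.array([-ex[1],ex[0]])
for n,a,b in [("hiR",(390,102),(632,27)),("hiL",(290,83),(551,80)),("loR",(349,238),(733,147)),("loL",(255,210),(652,203)),("plate far L",(283,12),(556,50)),("plate near R",(333,283),(675,280)),("plate near L",(228,258),(473,108)),("far R",(386,40),(760,213))]:
    X,e=tri(T,f(*a),S,g(*b));d=X[:2]-c;print(n,X.round(4),round(e,4),"rest frame",(d@ex).round(4),(d@ey).round(4))
M=[]
for a,b in [((68,132),(472,205)),((132,140),(531,165)),((120,210),(578,208)),((55,200),(518,257))]:
    X,e=tri(T,f(*a),S,g(*b));M.append(onz(T,*f(*a),.19)*.5+.5*onz(S,*g(*b),.19));print("mouth",X.round(4),round(e,4),onz(T,*f(*a),.19).round(4),onz(S,*g(*b),.19).round(4))
M=np.array(M);print(M.mean(0));d=M[0]+M[3]-M[1]-M[2];print(np.degrees(np.arctan2(d[1],d[0])));d=M[0]+M[1]-M[2]-M[3];print(np.degrees(np.arctan2(d[1],d[0])))
```

```text
hiR [ 0.4828 -0.4851  0.0765] 0.0032 rest frame 0.0394 -0.0388
hiL [ 0.497  -0.4086  0.0866] 0.0017 rest frame 0.0357 0.039
loR [ 0.3873 -0.4632  0.0436] 0.001 rest frame -0.0586 -0.0392
loL [ 0.4072 -0.3948  0.0409] 0.0006 rest frame -0.0548 0.0319
plate far L [ 0.5233 -0.4081  0.1052] 0.0456 rest frame 0.0612 0.0455
plate near R [ 0.376  -0.4866 -0.1231] 0.0561 rest frame -0.0643 -0.0645
plate near L [ 0.4269 -0.2879  0.2363] 0.1268 rest frame -0.0601 0.1405
far R [ 0.4721 -0.5843 -0.1784] 0.1662 rest frame 0.0517 -0.1378
mouth [ 0.4581 -0.2355  0.169 ] 0.0046 [ 0.4549 -0.2329  0.19  ] [ 0.4537 -0.2196  0.19  ]
mouth [ 0.4496 -0.28    0.168 ] 0.0036 [ 0.4502 -0.2748  0.19  ] [ 0.4415 -0.2644  0.19  ]
mouth [ 0.4071 -0.2698  0.1694] 0.0043 [ 0.4049 -0.2667  0.19  ] [ 0.4035 -0.2535  0.19  ]
mouth [ 0.4164 -0.2268  0.1604] 0.0109 [ 0.411  -0.2243  0.19  ] [ 0.4131 -0.2036  0.19  ]
[ 0.42910417 -0.24247839  0.19      ]
79.6779239946969
-14.576762138909476
```

Rest frame: centre about (0.453,-0.438), yaw about -13°, high saddle at x_r≈+0.038, low saddle at -0.057. I go to a hover above the shaker.

Emit:
apply_moves([
  [0.91,0.41,0,0],
  [0.91,0.41,0,0],
  [0.91,0.41,0,0],
  [0.91,0.41,0,0],
  [0.91,0.41,0,0],
])

```text
clock: 13.73
eef_pos: [0.5712, -0.1032, 0.4251]
tool_rot: [-0.567, 0.824, 0.006, -0.008]
ft_force: [-0.6, 0.4, -0.1]
grip_width: 0.0852
grasp_force: 0.0
```

Emit:
apply_moves([
  [0.91,0.41,0,0],
  [0.91,0.41,0,0],
  [0.91,0.41,0,0],
  [0.91,0.41,0,0],
  [0.91,0.41,0,0],
])

```text
clock: 14.15
eef_pos: [0.5005, -0.1736, 0.4267]
tool_rot: [-0.567, 0.824, 0.006, -0.008]
ft_force: [0.5, 0.2, 0.9]
grip_width: 0.0848
grasp_force: 0.0
```

Emit:
apply_moves([
  [0.91,0.41,0,0],
  [0.91,0.41,0,0],
  [0.91,0.41,0,0],
  [0.91,0.41,0,0],
  [0.91,0.41,0,0],
])

```text
clock: 14.57
eef_pos: [0.4297, -0.244, 0.4282]
tool_rot: [-0.567, 0.824, 0.006, -0.008]
ft_force: [0.3, 0.8, -0.0]
grip_width: 0.0851
grasp_force: 0.0
```

Emit:
apply_moves([
  [0,0,0.5,0.09],
  [0,0,0.5,0.09],
  [0,0,0.5,0.09],
  [0,0,0.5,0.09],
  [0,0,0.5,0.09],
])

```text
clock: 14.98
eef_pos: [0.4294, -0.2435, 0.3777]
tool_rot: [-0.357, 0.934, 0.004, -0.009]
ft_force: [-0.4, 0.1, -0.3]
grip_width: 0.0854
grasp_force: 0.0
```

Emit:
apply_moves([
  [0,0,0.5,0.09],
  [0,0,0.5,0.09],
  [0,0,0.5,0.09],
  [0,0,0.5,0.09],
  [0,0,0.5,0.09],
])

```text
clock: 15.4
eef_pos: [0.4285, -0.2434, 0.3276]
tool_rot: [-0.129, 0.992, 0.001, -0.01]
ft_force: [-0.5, 0.1, -0.9]
grip_width: 0.0854
grasp_force: 0.0
```

Emit:
apply_moves([
  [0,0,0.5,0.09],
  [0,0,0.5,0.09],
  [0,0,0.5,0.09],
  [0,0,0.5,0.09],
  [0,0,0.5,0.09],
])

```text
clock: 15.82
eef_pos: [0.4275, -0.2434, 0.2776]
tool_rot: [0.106, 0.994, -0.001, -0.01]
ft_force: [0.0, 0.4, -0.2]
grip_width: 0.0857
grasp_force: 0.0
```

Run:
```python
from h import *
from scipy.spatial.transform import Rotation as Q
import pickle
o=bot.get_obs();R=Q.from_quat(o["tool_rot"]).as_matrix();p=o["eef_pos"]
print(o["clock"],o["joint_pos"].round(3),p,"yaw y",np.degrees(np.arctan2(R[1,1],R[0,1])),R[:,2].round(4))
T=bot.camera("top");S=bot.camera("side");pickle.dump((T,S),open("c2.pkl","wb"))
ims=[]
for c in(T,S):
    u,v=proj(c,[.43,-.245,.22]).astype(int);print(u,v,proj(c,p),proj(c,p+R[:,2]*.016))
    ims.append(cv2.resize(c["image"][v-50:v+50,u-50:u+50],None,fx=4,fy=4,interpolation=cv2.INTER_CUBIC))
cv2.imwrite("pics/hov.png",np.clip(np.hstack(ims)*1.6,0,255).astype(np.uint8))
```

```text
15.8167 [-0.512  0.224  0.099  1.463 -0.01  -0.299] [ 0.42747786 -0.2433545   0.27763636] yaw y 77.84034241277793 [-1.990e-02  1.000e-04 -9.998e-01]
405 284 [409.47648317 284.65308147] [408.23393765 284.97860618]
416 191 [420.56260347 177.86612348] [419.75472961 182.01670135]
```

View pics/hov.png

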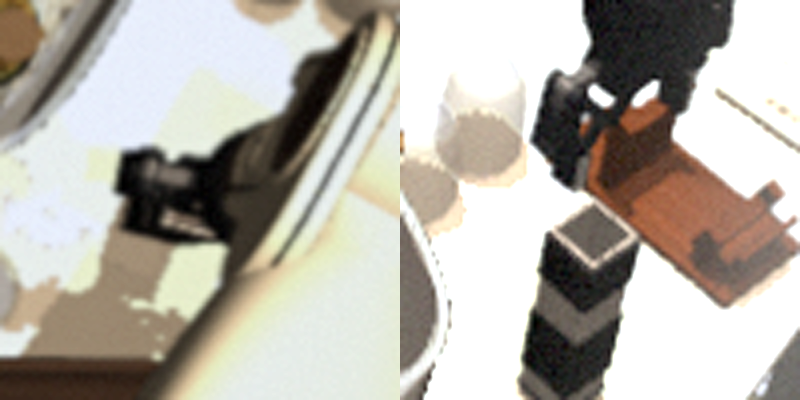

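In the side crop the left fingertip is at about (578,186), and the shaker mouth lies just below the gripper at (595,235). I check the camera bias from the known fingertip.

Run:
```python
from h import *
from scipy.spatial.transform import Rotation as Q
import pickle
T,S=pickle.load(open("c2.pkl","rb"))
p=np.array([.4275,-.2434,.2776]);yd=np.array([np.cos(np.radians(77.84)),np.sin(np.radians(77.84)),0]);xd=np.array([-yd[1],yd[0],0])
for k in(.0425,.057):
  for w in(-.011,.011):
    for s in(.009,):
      for n,c in(("S",S),("T",T)): print(n,k,w,proj(c,p+yd*k+xd*w-np.array([0,0,s])).round(1))
# what the side view says about mouth now
g=lambda x,y:(366+(x-400)/4,141+y/4)
M=[onz(S,*g(*q),.19) for q in((543,237),(597,203),(640,238),(592,270))];print(np.mean(M,0).round(4),np.round(M,4))
```

```text
S 0.0425 -0.011 [404.9 186.6]
T 0.0425 -0.011 [392.8 276.5]
S 0.0425 0.011 [411.4 191.8]
T 0.0425 0.011 [390.9 285.3]
S 0.057 -0.011 [400.7 189.7]
T 0.057 -0.011 [387.  275.2]
S 0.057 0.011 [407.2 195. ]
T 0.057 0.011 [385.1 284. ]
[ 0.4292 -0.2388  0.19  ] [[ 0.4552 -0.2197  0.19  ]
 [ 0.4415 -0.264   0.19  ]
 [ 0.4043 -0.2559  0.19  ]
 [ 0.4159 -0.2157  0.19  ]]
```

Emit:
apply_moves([
  [-0.27,-0.1,0.4,0],
  [0,0,0.7,0],
  [0,0,0.7,0],
  [0,0,0.7,0],
  [0,0,0.7,0],
])

```text
clock: 16.33
eef_pos: [0.4319, -0.2467, 0.2135]
tool_rot: [0.102, 0.995, -0.001, -0.009]
ft_force: [-0.1, 0.2, 0.5]
grip_width: 0.085
grasp_force: 0.0
```

Emit:
apply_moves([
  [0,0,0.7,0],
  [0,0,0.7,0],
  [0,0,0.7,0],
  [0,0,0.5,0],
  [0,0,0.2,0],
])

```text
clock: 16.75
eef_pos: [0.4296, -0.2461, 0.1563]
tool_rot: [0.103, 0.995, -0.0, -0.011]
ft_force: [-0.3, 0.4, -0.1]
grip_width: 0.0854
grasp_force: 0.0
```

Emit:
apply_moves([
  [0,0,0,0],
  [0,0,0,0],
  [0,0,0,0],
  [0,0,0,0],
  [0,0,0,0],
], claw=0.43)

```text
clock: 17.17
eef_pos: [0.4304, -0.2464, 0.1584]
tool_rot: [0.104, 0.995, -0.001, -0.01]
ft_force: [-0.3, -0.8, -0.5]
grip_width: 0.0484
grasp_force: 0.0
```

Emit:
apply_moves([
  [0,0,0,0],
  [0,0,0,0],
  [0,0,0,0],
  [0,0,0,0],
  [0,0,0,0],
], claw=0.52)

```text
clock: 17.58
eef_pos: [0.4307, -0.2464, 0.1587]
tool_rot: [0.104, 0.995, -0.001, -0.009]
ft_force: [-0.4, 1.5, 6.2]
grip_width: 0.0444
grasp_force: 62.0
```

Emit:
apply_moves([
  [0,0,-0.4,0.02],
  [0,0,-0.8,0],
  [0,0,-1,0],
  [0,0,-1,0],
  [0,0,-1,0],
], claw=0.6)

```text
clock: 18.0
eef_pos: [0.4304, -0.2456, 0.2412]
tool_rot: [0.114, 0.993, -0.0, -0.012]
ft_force: [-0.6, 0.6, -5.1]
grip_width: 0.0438
grasp_force: 61.6
```

Emit:
apply_moves([
  [-0.16,-0.46,-1,0],
  [-0.31,-0.93,-0.8,0],
  [-0.31,-0.93,0,0],
  [-0.31,-0.93,0,0],
  [-0.31,-0.93,0,0],
])

```text
clock: 18.42
eef_pos: [0.4401, -0.3344, 0.2766]
tool_rot: [0.114, 0.993, -0.0, -0.012]
ft_force: [-0.2, 0.2, -4.5]
grip_width: 0.0439
grasp_force: 61.7
```

Emit:
apply_moves([
  [-0.31,-0.93,0,0],
  [-0.31,-0.93,0,0],
  [-0.31,-0.93,0,0],
  [-0.31,-0.93,0,0],
  [-0.31,-0.93,0,0],
])

```text
clock: 18.83
eef_pos: [0.449, -0.4319, 0.2754]
tool_rot: [0.114, 0.993, 0.0, -0.012]
ft_force: [0.5, 0.8, -5.7]
grip_width: 0.044
grasp_force: 61.7
```

Emit:
apply_moves([
  [-0.16,-0.46,0,0],
  [0,0,0,0],
  [0,0,0,0],
  [0,0,0,0],
  [0,0,0,0],
])

```text
clock: 19.25
eef_pos: [0.4507, -0.4403, 0.2768]
tool_rot: [0.114, 0.993, -0.0, -0.011]
ft_force: [0.2, 0.1, -4.2]
grip_width: 0.0441
grasp_force: 61.9
```

```bash
cat >> h.py <<'E'
from scipy.spatial.transform import Rotation as Q
C0=np.array([.4545,-.442]);YAW=np.radians(-13.2);EX=np.array([np.cos(YAW),np.sin(YAW)]);EY=np.array([-EX[1],EX[0]])
def st():
    o=bot.get_obs();R=Q.from_quat(o["tool_rot"]).as_matrix();p=o["eef_pos"];d=p[:2]-C0
    print(round(o["clock"],2),"p",p.round(4),"rest xy",(d@EX).round(4),(d@EY).round(4),"yaw",np.degrees(np.arctan2(R[1,1],R[0,1])).round(2),"tz",R[:,2].round(3),"w",o["grip_width"].round(4),"F",round(float(o["grasp_force"]),1),"q",o["joint_pos"].round(2))
    return p,R
E
python3 - <<'E'
from h import *
import pickle
p,R=st()
T=bot.camera("top");S=bot.camera("side");pickle.dump((T,S),open("c3.pkl","wb"))
# tube waypoints in rest frame (x,z) of grip point
E=np.array([.030,.073]);sg=.160
for ph in range(0,71,10):
    f=np.radians(ph);sc=.05+.01*ph/70;h=.0225 if sc<.102 else .021
    a=np.array([np.sin(f),np.cos(f)]);n=np.array([np.cos(f),-np.sin(f)]);G=E-h*n+(sg-sc)*a;F=G-sg*a
    print(ph,G.round(4),"foot",F.round(4))
E
```

```text
Traceback (most recent call last):
  File "h.py", line 20, in st
    print(round(o["clock"],2),"p",p.round(4),"rest xy",(d@EX).round(4),(d@EY).round(4),"yaw",np.degrees(np.arctan2(R[1,1],R[0,1])).round(2),"tz",R[:,2].round(3),"w",o["grip_width"].round(4),"F",round(float(o["grasp_force"]),1),"q",o["joint_pos"].round(2))
                                                                                                                                                                     ^^^^^^^^^^^^^^^^^^^^^
AttributeError: 'float' object has no attribute 'round'
```

```bash
sed -i 's/o\["grip_width"\].round(4)/round(float(o["grip_width"]),4)/' h.py
python3 - <<'E'
from h import *
import pickle
p,R=st()
T=bot.camera("top");S=bot.camera("side");pickle.dump((T,S),open("c3.pkl","wb"))
E=np.array([.030,.073]);sg=.160
for ph in range(0,71,10):
    f=np.radians(ph);sc=.05+.01*ph/70;h=.0225
    a=np.array([np.sin(f),np.cos(f)]);n=np.array([np.cos(f),-np.sin(f)]);G=E-h*n+(sg-sc)*a;F=G-sg*a
    print(ph,G.round(4),"foot",F.round(4))
# dark tube outline vs brown rest in side view at mid-air: dark mask contour rectangle
c=S;u,v=proj(S,[p[0],p[1],.2]).astype(int)
im=S["image"][v-10:v+75,u-45:u+45].astype(int)
m=(im.max(2)<45).astype(np.uint8)
for k in sorted(cv2.findContours(m,0,1)[0],key=cv2.contourArea)[-3:]:
    r=cv2.minAreaRect(k);print(cv2.contourArea(k),(np.array(r[0])+[u-45,v-10]).round(1),np.round(r[1],1),round(r[2],1))
for z in(.155,.12+.069,.12+.16): print(z,proj(S,[p[0],p[1],z]).round(1),proj(T,[p[0],p[1],z]).round(1))
E
```

```text
19.25 p [ 0.4507 -0.4403  0.2768] rest xy -0.0041 0.0008 yaw 76.94 tz [-0.022  0.002 -1.   ] w 0.0441 F 61.9 q [-0.77  0.52  0.53  1.6  -0.01 -0.54]
0 [0.0075 0.183 ] foot [0.0075 0.023 ]
10 [0.0267 0.1838] foot [-0.0011  0.0263]
20 [0.0455 0.1814] foot [-0.0092  0.031 ]
30 [0.0634 0.1758] foot [-0.0166  0.0372]
40 [0.0798 0.1674] foot [-0.023   0.0448]
50 [0.0943 0.1564] foot [-0.0282  0.0535]
60 [0.1066 0.1432] foot [-0.032   0.0632]
70 [0.1163 0.1283] foot [-0.0341  0.0736]
20.0 [449.5 137.5] [ 3. 11.] 90.0
146.0 [423.9 176.6] [13.3 25.2] 48.0
295.0 [443.8 154. ] [21.2 22.4] 11.3
0.155 [443.8 157.5] [473.2 277.9]
0.189 [446.  149.2] [477.2 277.4]
0.28 [452.2 125.6] [489.1 275.7]
```

Emit:
apply_moves([
  [0,0,0.6,0],
  [0,0,0.9,0],
  [0,0,0.9,0],
  [0,0,0.8,0],
  [0,0,0.6,0],
])

```text
clock: 19.77
eef_pos: [0.4489, -0.4401, 0.1998]
tool_rot: [0.114, 0.993, -0.0, -0.011]
ft_force: [-0.8, 0.1, -5.2]
grip_width: 0.0438
grasp_force: 61.9
```

Emit:
apply_moves([
  [0,0,0.5,0],
  [0,0,0.3,0],
  [0,0,0.1,0],
  [-0.3,0,0,0],
  [-0.3,0,0,0],
])

```text
clock: 20.18
eef_pos: [0.4611, -0.4441, 0.1839]
tool_rot: [0.114, 0.993, -0.001, -0.01]
ft_force: [-2.2, 2.3, -0.7]
grip_width: 0.0436
grasp_force: 62.0
```

Emit:
apply_moves([
  [-0.4,0,0,0],
  [-0.4,0,0,0],
  [-0.4,0,0,0],
  [-0.4,0,0,0],
  [0,0,0,0],
])

```text
clock: 20.6
eef_pos: [0.4919, -0.4515, 0.1832]
tool_rot: [0.114, 0.993, -0.002, -0.011]
ft_force: [-5.5, 1.3, 1.5]
grip_width: 0.0437
grasp_force: 61.5
```

Run:
```python
from h import *
st();o=bot.get_obs();print(o["ft_force"].round(1),o["ft_torque"].round(2))
```

```text
20.6 p [ 0.4919 -0.4515  0.1832] rest xy 0.0386 -0.0007 yaw 76.92 tz [-0.023 -0.    -1.   ] w 0.0437 F 61.5 q [-0.74  0.62  0.46  1.42 -0.02 -0.51]
[-5.5  1.3  1.5] [0.41 1.62 0.01]
```

Emit:
apply_moves([
  [-0.45,0,0.02,0],
  [-0.45,0,0.06,0],
  [-0.45,0,0.1,0],
  [-0.45,0,0.14,0],
  [-0.45,0,0.16,0],
])

```text
clock: 21.02
eef_pos: [0.5343, -0.4617, 0.173]
tool_rot: [0.114, 0.993, -0.001, -0.012]
ft_force: [-6.6, 0.4, 0.2]
grip_width: 0.0439
grasp_force: 62.2
```

Emit:
apply_moves([
  [-0.4,0,0.2,0],
  [-0.4,0,0.22,0],
  [-0.1,0,0.05,0],
  [0,0,0,0],
  [0,0,0,0],
])

```text
clock: 21.43
eef_pos: [0.5526, -0.4659, 0.1631]
tool_rot: [0.114, 0.993, -0.001, -0.01]
ft_force: [-3.9, 1.3, 1.3]
grip_width: 0.044
grasp_force: 62.7
```

Run:
```python
from h import *
import pickle
p,R=st();o=bot.get_obs();print(o["ft_force"].round(1),o["ft_torque"].round(2))
S=bot.camera("side");T=bot.camera("top");pickle.dump((T,S),open("c4.pkl","wb"))
u,v=proj(S,p).astype(int)
cv2.imwrite("pics/tilt.png",np.clip(np.hstack([cv2.resize(c["image"][v0-50:v0+50,u0-50:u0+50],None,fx=4,fy=4,interpolation=cv2.INTER_CUBIC) for c,(u0,v0) in((S,(u,v+10)),(T,proj(T,p).astype(int)))])*1.6,0,255).astype(np.uint8))
```

```text
21.43 p [ 0.5526 -0.4659  0.1631] rest xy 0.1009 -0.0008 yaw 76.89 tz [-0.02  -0.001 -1.   ] w 0.044 F 62.7 q [-0.69  0.76  0.65  1.48 -0.01 -0.47]
[-3.9  1.3  1.3] [ 0.29  1.52 -0.  ]
```

The tube has pivoted to about 40° above horizontal. I back it off and lower the foot into the low saddle to finish the turn.

Emit:
apply_moves([
  [0.1,0,-0.4,0],
  [0.5,0,-0.4,0],
  [0.7,0,0,0],
  [0.7,0,0,0],
  [0.7,0,0,0],
])

```text
clock: 21.95
eef_pos: [0.5009, -0.4531, 0.1797]
tool_rot: [0.114, 0.993, -0.001, -0.009]
ft_force: [-0.1, -0.3, -5.0]
grip_width: 0.0437
grasp_force: 62.3
```

Emit:
apply_moves([
  [0,0,0.3,0],
  [0,0,0.5,0],
  [0,0,0.4,0],
  [-0.05,0,0.1,0],
  [0,0,0,0],
])

```text
clock: 22.37
eef_pos: [0.5001, -0.4533, 0.1524]
tool_rot: [0.114, 0.993, -0.001, -0.012]
ft_force: [-4.3, 0.3, 0.0]
grip_width: 0.0435
grasp_force: 64.4
```

Emit:
apply_moves([
  [-0.15,0,0.27,0],
  [-0.15,0,0.27,0],
  [-0.15,0,0.27,0],
  [-0.15,0,0.27,0],
  [0,0,0,0],
])

```text
clock: 22.78
eef_pos: [0.5155, -0.4571, 0.1316]
tool_rot: [0.113, 0.994, -0.002, -0.007]
ft_force: [2.6, -0.2, 5.6]
grip_width: 0.0441
grasp_force: 66.9
```

Run:
```python
from h import *
st();o=bot.get_obs();print(o["ft_force"].round(1),o["ft_torque"].round(2))
```

```text
22.78 p [ 0.5155 -0.4571  0.1316] rest xy 0.0628 -0.0008 yaw 76.98 tz [-0.015 -0.002 -1.   ] w 0.0441 F 66.9 q [-0.72  0.68  0.44  1.33 -0.01 -0.49]
[ 2.6 -0.2  5.6] [-0.09  0.4   0.06]
```

Emit:
apply_moves([
  [-0.08,0,0.25,0],
  [-0.08,0,0.25,0],
  [-0.08,0,0.25,0],
  [-0.05,0,0.2,0],
  [0,0,0,0],
])

```text
clock: 23.2
eef_pos: [0.5251, -0.4598, 0.1158]
tool_rot: [0.113, 0.994, -0.004, -0.002]
ft_force: [9.6, -1.8, 8.7]
grip_width: 0.0438
grasp_force: 71.9
```

Run:
```python
from h import *
st();o=bot.get_obs();print(o["ft_force"].round(1),o["ft_torque"].round(2))
```

```text
23.2 p [ 0.5251 -0.4598  0.1158] rest xy 0.0728 -0.0012 yaw 77.03 tz [-0.005 -0.007 -1.   ] w 0.0438 F 71.9 q [-0.72  0.7   0.43  1.3  -0.01 -0.49]
[ 9.6 -1.8  8.7] [-0.21 -1.13 -0.09]
```

Emit:
apply_moves([
  [-0.2,0,0,0],
  [-0.15,0,0.1,0],
  [0,0,0.1,0],
  [0,0,0.1,0],
  [0,0,0,0],
])

```text
clock: 23.62
eef_pos: [0.529, -0.4604, 0.1084]
tool_rot: [0.113, 0.994, -0.003, -0.005]
ft_force: [5.3, -0.8, 8.0]
grip_width: 0.0444
grasp_force: 73.4
```

Run:
```python
from h import *
st();o=bot.get_obs();print(o["ft_force"].round(1),o["ft_torque"].round(2))
```

```text
23.62 p [ 0.529  -0.4604  0.1084] rest xy 0.0767 -0.0009 yaw 76.98 tz [-0.011 -0.004 -1.   ] w 0.0444 F 73.4 q [-0.71  0.72  0.44  1.3  -0.01 -0.48]
[ 5.3 -0.8  8. ] [ 0.06 -0.1  -0.15]
```

Emit:
apply_moves([
  [-0.1,0,0.15,0],
  [0,0,0.1,0],
  [0,0,0,0],
  [0,0,0,0],
  [0,0,0,0],
])

```text
clock: 24.03
eef_pos: [0.5312, -0.461, 0.1037]
tool_rot: [0.113, 0.994, -0.003, -0.005]
ft_force: [6.6, -2.1, 8.4]
grip_width: 0.0438
grasp_force: 74.3
```

Run:
```python
from h import *
import pickle
p,R=st();o=bot.get_obs();print(o["ft_force"].round(1),o["ft_torque"].round(2))
```

```text
24.03 p [ 0.5312 -0.461   0.1037] rest xy 0.079 -0.001 yaw 76.98 tz [-0.01  -0.004 -1.   ] w 0.0438 F 74.3 q [-0.71  0.73  0.44  1.29 -0.01 -0.48]
[ 6.6 -2.1  8.4] [-0.05 -0.36 -0.07]
```

Run:
```python
from h import *
import pickle
p,R=st()
S=bot.camera("side");T=bot.camera("top");pickle.dump((T,S),open("c5.pkl","wb"))
ims=[]
for c,dv in((S,5),(T,5)):
    u,v=proj(c,[.46,-.442,.06]).astype(int);print(u,v)
    ims.append(cv2.resize(c["image"][v-45:v+45,u-40:u+40],(400,450),interpolation=cv2.INTER_CUBIC))
cv2.imwrite("pics/lay.png",np.clip(np.hstack(ims)*1.8,0,255).astype(np.uint8))
for s in(0,.16,.19):
    print(s,*(proj(c,[*(C0+EX*(-.082+.94*s)),.0547+.342*s]).round(1) for c in(S,T)))
```

```text
24.03 p [ 0.5312 -0.461   0.1037] rest xy 0.079 -0.001 yaw 76.98 tz [-0.01  -0.004 -1.   ] w 0.0438 F 74.3 q [-0.71  0.73  0.44  1.29 -0.01 -0.48]
435 177
463 276
0 [457.9 196.1] [456.9 306. ]
0.16 [422.8 153.4] [473.7 253.5]
0.19 [416.3 145.5] [476.8 243.3]
```

View pics/lay.png

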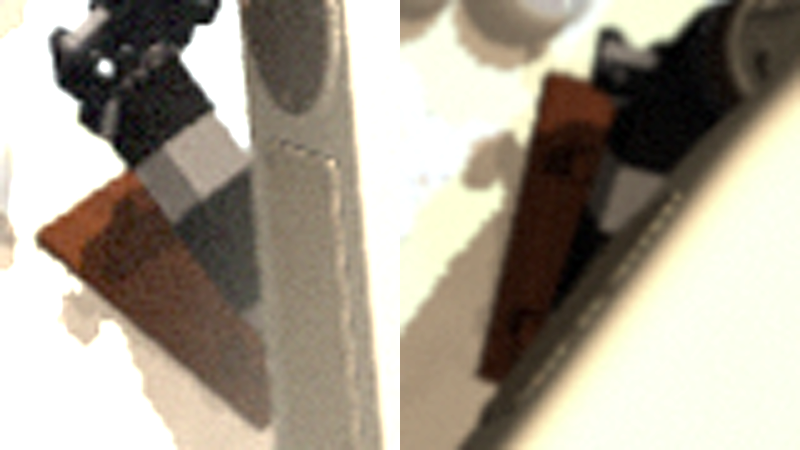

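The picture shows the tube along the rest with its mouth end at the high side. The bare band is centred at side px (433,165), within about 2 px of where it should lie. I release it and rise.

Emit:
apply_moves([
  [0,0,0,0],
  [0,0,0,0],
  [0,0,0,0],
  [0,0,0,0],
  [0,0,0,0],
], claw=0.4)

```text
clock: 24.55
eef_pos: [0.5256, -0.4592, 0.0999]
tool_rot: [0.114, 0.993, -0.0, -0.011]
ft_force: [0.0, 0.6, -0.5]
grip_width: 0.0514
grasp_force: 0.0
```

Emit:
apply_moves([
  [0,0,0,0],
  [0,0,0,0],
  [0,0,-0.3,0],
  [0,0,-0.7,0],
  [0,0,-1,0],
], claw=0.15)

```text
clock: 24.97
eef_pos: [0.5257, -0.4587, 0.1394]
tool_rot: [0.114, 0.993, 0.0, -0.012]
ft_force: [0.9, -0.7, -0.7]
grip_width: 0.073
grasp_force: 0.0
```

Emit:
apply_moves([
  [0,0,-1,0],
  [0.5,0,-1,0],
  [1,0,-0.6,0],
  [1,0,0,0],
  [1,0,0,0],
])

```text
clock: 25.38
eef_pos: [0.4598, -0.4441, 0.1964]
tool_rot: [0.114, 0.993, -0.002, -0.009]
ft_force: [-0.2, -0.8, -0.5]
grip_width: 0.0726
grasp_force: 0.0
```

```bash
cat > tube.py <<'E'
from h import *
def meas(S,show=True):
    # bare grey band (s 102..140) and dark sleeves, measured along predicted axis in side view: sample intensity along centre line
    im=cv2.cvtColor(S["image"],cv2.COLOR_BGR2GRAY)
    out=[]
    for s in np.arange(0,.2,.005):
        u,v=proj(S,[*(C0+EX*(-.082+.94*s)),.0547+.342*s]);out.append((int(s*1000),int(im[int(round(v)),int(round(u))])))
    print(out)
E
python3 - <<'E'
from tube import *
import pickle
p,R=st()
S=bot.camera("side");T=bot.camera("top");pickle.dump((T,S),open("c6.pkl","wb"))
meas(S)
E
```

```text
25.38 p [ 0.4598 -0.4441  0.1964] rest xy 0.0056 -0.0008 yaw 76.93 tz [-0.018 -0.002 -1.   ] w 0.0726 F 0.0 q [-0.76  0.55  0.37  1.4  -0.01 -0.53]
[(0, 97), (5, 80), (10, 80), (15, 97), (20, 99), (25, 96), (30, 79), (35, 51), (40, 52), (45, 45), (50, 48), (55, 49), (60, 42), (65, 46), (70, 42), (75, 38), (80, 38), (85, 39), (90, 37), (95, 37), (100, 118), (105, 132), (110, 130), (115, 131), (120, 128), (125, 129), (130, 135), (135, 111), (140, 28), (145, 28), (150, 31), (155, 28), (160, 20), (165, 31), (170, 25), (175, 42), (180, 78), (185, 145), (190, 197), (195, 197)]
```

The shaker lies in the rest: the sleeve boundaries match the predicted pose within about 3 mm. Now I take it again at the lower sleeve (s ≈ 55 mm). This is behind the centre of mass, so the mouth can later be let down by easing the grip.

Emit:
apply_moves([
  [0.6,0,0.3,0],
  [0.8,0,0.6,0],
  [0.4,0,0.7,0],
  [0,0,0.8,0],
  [0,0,0.8,0],
], claw=0.1)

```text
clock: 25.9
eef_pos: [0.4236, -0.436, 0.1314]
tool_rot: [0.114, 0.993, -0.001, -0.01]
ft_force: [0.4, -0.1, 0.2]
grip_width: 0.0771
grasp_force: 0.0
```

Emit:
apply_moves([
  [0,0,0.8,0],
  [0,0,0.8,0],
  [0,0,0.8,0],
  [0,0,0.4,0],
  [0,0,0.15,0],
])

```text
clock: 26.32
eef_pos: [0.4218, -0.4348, 0.0705]
tool_rot: [0.114, 0.993, 0.0, -0.011]
ft_force: [0.6, 0.5, -0.5]
grip_width: 0.0766
grasp_force: 0.0
```

Emit:
apply_moves([
  [0,0,0,0],
  [0,0,0,0],
  [0,0,0,0],
  [0,0,0,0],
  [0,0,0,0],
], claw=0.43)

```text
clock: 26.73
eef_pos: [0.4225, -0.4359, 0.073]
tool_rot: [0.114, 0.993, -0.001, -0.01]
ft_force: [0.1, -0.2, 0.6]
grip_width: 0.0485
grasp_force: 0.0
```

Emit:
apply_moves([
  [0,0,0,0],
  [0,0,0,0],
  [0,0,0,0],
  [0,0,0,0],
  [0,0,0,0],
], claw=0.6)

```text
clock: 27.15
eef_pos: [0.4226, -0.4358, 0.0732]
tool_rot: [0.114, 0.993, -0.001, -0.01]
ft_force: [-1.0, 1.9, 5.4]
grip_width: 0.0438
grasp_force: 62.4
```

Run:
```python
from h import *
import pickle
st()
C=pickle.load(open("c0.pkl","rb"));T,S=C["top"],C["side"]
# tray floor white / rim tan: outer contour of the rim by colour, ends and orientation
im=T["image"];hsv=cv2.cvtColor(im,cv2.COLOR_BGR2HSV)
m=((hsv[...,1]>70)&(hsv[...,0]>8)&(hsv[...,0]<30)).astype(np.uint8);m[:170]=0;m[310:]=0;m[:,:110]=0;m[:,280:]=0
k=max(cv2.findContours(m,0,1)[0],key=cv2.contourArea);r=cv2.minAreaRect(k);b=cv2.boxPoints(r)
P=np.array([onz(T,*q,.024) for q in b]);print(P.round(3),P.mean(0).round(4))
e=[P[(i+1)%4]-P[i] for i in range(4)];print([(round(np.linalg.norm(x),3),round(float(np.degrees(np.arctan2(x[1],x[0]))),1)) for x in e])
```

```text
27.15 p [ 0.4226 -0.4358  0.0732] rest xy -0.0325 -0.0012 yaw 76.91 tz [-0.019 -0.    -1.   ] w 0.0438 F 62.4 q [-0.79  0.57  0.07  1.08 -0.01 -0.57]
[[0.676 0.568 0.024]
 [0.719 0.165 0.024]
 [0.412 0.127 0.024]
 [0.368 0.52  0.024]] [0.5438 0.3451 0.024 ]
[(np.float64(0.405), -83.8), (np.float64(0.309), -173.0), (np.float64(0.395), 96.5), (np.float64(0.312), 8.8)]
```

Emit:
apply_moves([
  [0,0,-0.4,0],
  [0,0,-1,0],
  [0,0,-1,0],
  [0,0,-1,0],
  [0,0,-1,0],
])

```text
clock: 27.57
eef_pos: [0.4228, -0.4346, 0.1594]
tool_rot: [0.114, 0.993, 0.0, -0.012]
ft_force: [-0.3, -1.1, -4.9]
grip_width: 0.0443
grasp_force: 62.4
```

Emit:
apply_moves([
  [0.4,0.3,-0.7,0],
  [0.8,0.6,-0.4,0],
  [0.8,0.6,0,0],
  [0.8,0.6,0,0],
  [0.8,0.6,0,0],
])

```text
clock: 27.98
eef_pos: [0.365, -0.3652, 0.1823]
tool_rot: [0.114, 0.993, -0.0, -0.012]
ft_force: [-1.1, 0.4, -5.0]
grip_width: 0.0441
grasp_force: 62.4
```

Emit:
apply_moves([
  [0.8,0.6,0,0],
  [0.8,0.6,0,0],
  [0.8,0.6,0,0],
  [0.7,0.6,0,0],
  [0.5,0.6,0,0],
])

```text
clock: 28.4
eef_pos: [0.3077, -0.2901, 0.1835]
tool_rot: [0.114, 0.993, 0.0, -0.012]
ft_force: [0.6, 0.0, -4.7]
grip_width: 0.044
grasp_force: 62.3
```

Emit:
apply_moves([
  [0.24,0.95,0,0],
  [0.24,0.95,0,0],
  [0.24,0.95,0,0],
  [0.24,0.95,0,0],
  [0.24,0.95,0,0],
])

```text
clock: 28.82
eef_pos: [0.3068, -0.1925, 0.1839]
tool_rot: [0.114, 0.993, -0.0, -0.012]
ft_force: [0.5, -0.3, -4.8]
grip_width: 0.0441
grasp_force: 62.4
```

Emit:
apply_moves([
  [0.24,0.95,0,0],
  [0.24,0.95,0,0],
  [0.24,0.95,0,0],
  [0.24,0.95,0,0],
  [0.24,0.95,0,0],
])

```text
clock: 29.23
eef_pos: [0.3049, -0.0948, 0.1841]
tool_rot: [0.114, 0.993, -0.001, -0.012]
ft_force: [0.8, 0.0, -5.4]
grip_width: 0.0439
grasp_force: 62.4
```

Emit:
apply_moves([
  [0.24,0.95,0,0],
  [0.24,0.95,0,0],
  [0.24,0.95,0,0],
  [0.24,0.95,0,0],
  [0.24,0.95,0,0],
])

```text
clock: 29.65
eef_pos: [0.3031, 0.0028, 0.1843]
tool_rot: [0.114, 0.993, -0.001, -0.011]
ft_force: [-0.1, -0.5, -5.7]
grip_width: 0.0439
grasp_force: 62.3
```

Emit:
apply_moves([
  [0.24,0.95,0,0],
  [0.24,0.95,0,0],
  [0.24,0.95,0,0],
  [0.24,0.95,0,0],
  [0.24,0.95,0,0],
])

```text
clock: 30.07
eef_pos: [0.3013, 0.1005, 0.1843]
tool_rot: [0.114, 0.993, -0.001, -0.011]
ft_force: [0.6, 0.4, -6.0]
grip_width: 0.0439
grasp_force: 62.4
```

```bash
cat >> h.py <<'E'
TC=np.array([.5438,.3451]);TX=np.array([np.cos(np.radians(6.5)),np.sin(np.radians(6.5))]);TY=np.array([-TX[1],TX[0]])
def tr(p): d=np.array(p)[:2]-TC; return (d@TX).round(4),(d@TY).round(4)
E
python3 - <<'E'
from h import *
p,R=st();print(tr(p))
for y in(-.085,):
    d=np.append(TC-.125*TX+y*TY-p[:2],0);print("units tool",(R.T@d/.02).round(2))
E
```

```text
30.07 p [0.3013 0.1005 0.1843] rest xy -0.2731 0.4932 yaw 76.91 tz [-0.023 -0.    -1.   ] w 0.0439 F 62.4 q [ 0.32 -0.08 -0.48  1.19  0.01  0.54]
(np.float64(-0.2686), np.float64(-0.2155))
units tool [-4.58  8.56 -0.15]
```

Emit:
apply_moves([
  [-0.6,0.9,0,0],
  [-0.6,0.9,0,0],
  [-0.6,0.9,0,0],
  [-0.6,0.9,0,0],
  [-0.6,0.9,0,0],
])

```text
clock: 30.48
eef_pos: [0.3809, 0.1744, 0.1825]
tool_rot: [0.114, 0.993, -0.002, -0.011]
ft_force: [-1.3, 0.1, -5.4]
grip_width: 0.0444
grasp_force: 62.4
```

Emit:
apply_moves([
  [-0.6,0.9,0,0],
  [-0.6,0.9,0,0],
  [-0.6,0.9,0,0],
  [-0.6,0.9,0,0],
  [-0.6,0.9,0,0],
])

```text
clock: 30.9
eef_pos: [0.4598, 0.2483, 0.1805]
tool_rot: [0.114, 0.993, -0.002, -0.012]
ft_force: [-0.5, -0.1, -4.8]
grip_width: 0.0442
grasp_force: 62.3
```

Emit:
apply_moves([
  [0,0,0.6,-0.11],
  [0,0,0.9,-0.11],
  [0,0,1,-0.11],
  [0,0,1,0],
  [0,0,1,0],
])

```text
clock: 31.32
eef_pos: [0.4571, 0.2475, 0.0899]
tool_rot: [-0.059, 0.998, 0.0, -0.012]
ft_force: [0.8, -0.1, -5.4]
grip_width: 0.0438
grasp_force: 62.5
```

Emit:
apply_moves([
  [0,0,0.3,0],
  [0,0,0,0],
  [0,0,0,0],
  [0,0,0,0],
  [0,0,0,0],
])

```text
clock: 31.73
eef_pos: [0.4593, 0.2487, 0.0872]
tool_rot: [-0.058, 0.998, 0.001, -0.009]
ft_force: [-0.3, -1.2, -5.4]
grip_width: 0.0441
grasp_force: 62.7
```

Run:
```python
from h import *
p,R=st();print(tr(p));print(bot.get_obs()["ft_force"].round(1),bot.get_obs()["ft_torque"].round(2))
```

```text
31.73 p [0.4593 0.2487 0.0872] rest xy -0.1531 0.6736 yaw 96.7 tz [-0.018  0.002 -1.   ] w 0.0441 F 62.7 q [ 0.49  0.4  -0.16  1.02  0.01  0.37]
(np.float64(-0.0949), np.float64(-0.0862))
[-0.3 -1.2 -5.4] [-0.04  0.09 -0.02]
```

Emit:
apply_moves([
  [0,0,0.25,0],
  [0,0,0.25,0],
  [0,0,0.25,0],
  [0,0,0.25,0],
  [0,0,0.25,0],
])

```text
clock: 32.15
eef_pos: [0.4578, 0.2482, 0.0603]
tool_rot: [-0.058, 0.998, 0.001, -0.01]
ft_force: [4.7, -1.4, 15.1]
grip_width: 0.0439
grasp_force: 64.9
```

Emit:
apply_moves([
  [0,0,0.2,0],
  [0,0,0.2,0],
  [0,0,0.1,0],
  [0,0,0,0],
  [0,0,0,0],
])

```text
clock: 32.57
eef_pos: [0.4632, 0.2497, 0.0547]
tool_rot: [-0.058, 0.998, 0.002, -0.004]
ft_force: [5.8, -2.1, 11.8]
grip_width: 0.0444
grasp_force: 65.0
```

```bash
cat > ang.py <<'E'
from h import *
def along(c,p,th,yaw,sg=.055,step=.005,lo=0.02,hi=.215):
    "grey level along tube top-face centre line for assumed tilt th (deg, mouth up +)"
    im=cv2.cvtColor(c["image"],cv2.COLOR_BGR2GRAY);t=np.radians(th);e=np.array([np.cos(np.radians(yaw)),np.sin(np.radians(yaw))])
    o=[]
    for s in np.arange(lo,hi,step):
        X=[*(p[:2]+e*((s-sg)*np.cos(t)-.021*np.sin(t))),p[2]+(s-sg)*np.sin(t)+.021*np.cos(t)]
        u,v=proj(c,X);o.append(int(im[int(round(v)),int(round(u))]))
    return o
E
python3 - <<'E'
from ang import *
p,R=st();print(bot.get_obs()["ft_force"].round(1),bot.get_obs()["ft_torque"].round(2))
S=bot.camera("side")
for th in(20,10,0,-8):print(th,along(S,p,th,6.5))
E
```

```text
32.57 p [0.4632 0.2497 0.0547] rest xy -0.1495 0.6754 yaw 96.66 tz [-0.009  0.004 -1.   ] w 0.0444 F 65.0 q [ 0.49  0.44 -0.2   0.93  0.01  0.37]
[ 5.8 -2.1 11.8] [-0.57 -0.39  0.07]
20 [108, 108, 91, 12, 15, 22, 7, 7, 14, 9, 9, 15, 17, 21, 18, 9, 11, 3, 11, 88, 142, 168, 168, 165, 48, 32, 29, 22, 32, 28, 32, 29, 74, 170, 194, 194, 195, 194, 194]
10 [109, 88, 42, 15, 8, 6, 7, 14, 9, 20, 6, 8, 8, 9, 11, 19, 15, 17, 138, 148, 168, 168, 170, 58, 26, 25, 30, 23, 24, 25, 29, 79, 99, 151, 194, 191, 195, 191, 195]
0 [91, 71, 7, 12, 6, 11, 9, 15, 20, 13, 15, 10, 20, 16, 11, 12, 102, 145, 146, 168, 166, 164, 166, 42, 33, 26, 24, 31, 24, 34, 26, 39, 77, 152, 193, 193, 195, 194, 194]
-8 [71, 9, 10, 12, 11, 12, 14, 9, 12, 15, 8, 22, 11, 16, 11, 82, 130, 131, 146, 164, 168, 170, 168, 140, 25, 30, 30, 33, 27, 26, 30, 23, 58, 78, 169, 194, 192, 192, 193]
```

Emit:
apply_moves([
  [0,0,0.2,0],
  [0,0,0.2,0],
  [0,0,0.2,0],
  [0,0,0,0],
  [0,0,0,0],
])

```text
clock: 33.03
eef_pos: [0.4642, 0.251, 0.0434]
tool_rot: [-0.058, 0.998, 0.004, -0.003]
ft_force: [6.3, 0.8, 13.0]
grip_width: 0.0443
grasp_force: 65.9
```

```bash
cat >> ang.py <<'E'
def edge(c,p,yaw,sg=.055,side=1):
    "tilt from the bare band (s 102..140): triangulation-free: find th,ds that best put band edges & lower/upper silhouette"
    im=cv2.cvtColor(c["image"],cv2.COLOR_BGR2GRAY).astype(float);e=np.array([np.cos(np.radians(yaw)),np.sin(np.radians(yaw))]);l=np.array([-e[1],e[0]])
    best=[]
    for th in range(-45,30,1):
        t=np.radians(th);v=[]
        for s,ex in((.11,1),(.12,1),(.13,1),(.06,0),(.07,0),(.08,0),(.09,0),(.15,0),(.16,0),(.17,0)):
            for w in(-.017,0,.017):
                q=p[:2]+e*((s-sg)*np.cos(t)-.021*np.sin(t))+l*w;u,vv=proj(c,[*q,p[2]+(s-sg)*np.sin(t)+.021*np.cos(t)])
                g=im[int(round(vv)),int(round(u))];v.append(g if ex==0 else abs(g-165)*.7)
        best.append((round(np.mean(v),1),th))
    return sorted(best)[:4]
E
python3 - <<'E'
from ang import *
p,R=st();print(bot.get_obs()["ft_force"].round(1),bot.get_obs()["ft_torque"].round(2))
S=bot.camera("side");T=bot.camera("top")
print(edge(S,p,6.6),edge(T,p,6.6))
E
```

```text
33.03 p [0.4642 0.251  0.0434] rest xy -0.1488 0.6769 yaw 96.67 tz [-0.006  0.007 -1.   ] w 0.0443 F 65.9 q [ 0.49  0.46 -0.22  0.9   0.01  0.37]
[ 6.3  0.8 13. ] [-0.02 -0.44  0.05]
[(np.float64(22.0), -8), (np.float64(22.2), -9), (np.float64(22.2), -4), (np.float64(22.3), -7)] [(np.float64(30.6), -26), (np.float64(31.1), -27), (np.float64(31.2), -28), (np.float64(31.4), -23)]
```

The tube is now about 4° mouth-down, pivoted on the tray's near rim. I lift off and ease the grip so the lip settles onto the liner, which sets the angle by tool height.

Emit:
apply_moves([
  [0,0,-0.3,0],
  [0,0,-0.3,0],
  [0,0,0,0],
  [0,0,0,0],
  [0,0,0,0],
])

```text
clock: 33.55
eef_pos: [0.4565, 0.2478, 0.0498]
tool_rot: [-0.059, 0.998, 0.0, -0.011]
ft_force: [-0.2, 0.4, -5.1]
grip_width: 0.0441
grasp_force: 63.8
```

Emit:
apply_moves([
  [0,0,0,0],
  [0,0,0,0],
  [0,0,0,0],
  [0,0,0,0],
  [0,0,0,0],
], claw=0.5)

```text
clock: 33.97
eef_pos: [0.4574, 0.2482, 0.0505]
tool_rot: [-0.058, 0.998, 0.001, -0.01]
ft_force: [1.3, -0.3, -4.6]
grip_width: 0.0441
grasp_force: 63.8
```

Run:
```python
from h import *
p,R=st();print(tr(p),bot.get_obs()["ft_force"].round(1),bot.get_obs()["ft_torque"].round(2))
```

```text
33.97 p [0.4574 0.2482 0.0505] rest xy -0.1548 0.6726 yaw 96.7 tz [-0.021  0.    -1.   ] w 0.0441 F 63.8 q [ 0.49  0.45 -0.21  0.93  0.01  0.37]
(np.float64(-0.0968), np.float64(-0.0865)) [ 1.3 -0.3 -4.6] [ 0.01  0.07 -0.09]
```

Emit:
apply_moves([
  [0,0,0,0],
  [0,0,0,0],
  [0,0,0,0],
  [0,0,0,0],
  [0,0,0,0],
], claw=0.487)

```text
clock: 34.38
eef_pos: [0.4575, 0.2482, 0.0508]
tool_rot: [-0.058, 0.998, 0.001, -0.01]
ft_force: [0.3, 0.3, -4.9]
grip_width: 0.0439
grasp_force: 60.5
```

Emit:
apply_moves([
  [0,0,0,0],
  [0,0,0,0],
  [0,0,0,0],
  [0,0,0,0],
  [0,0,0,0],
], claw=0.483)

```text
clock: 34.8
eef_pos: [0.4575, 0.2482, 0.0507]
tool_rot: [-0.058, 0.998, 0.001, -0.01]
ft_force: [0.4, 0.9, -4.3]
grip_width: 0.0442
grasp_force: 43.1
```

Emit:
apply_moves([
  [0,0,0,0],
  [0,0,0,0],
  [0,0,0,0],
  [0,0,0,0],
  [0,0,0,0],
], claw=0.4775)

```text
clock: 35.22
eef_pos: [0.4575, 0.2482, 0.0507]
tool_rot: [-0.059, 0.998, 0.001, -0.01]
ft_force: [-0.5, -0.4, -5.1]
grip_width: 0.045
grasp_force: 19.1
```

Emit:
apply_moves([
  [0,0,0,0],
  [0,0,0,0],
  [0,0,0,0],
  [0,0,0,0],
  [0,0,0,0],
], claw=0.476)

```text
clock: 35.63
eef_pos: [0.4575, 0.2482, 0.0507]
tool_rot: [-0.058, 0.998, 0.001, -0.01]
ft_force: [0.2, 0.5, -5.0]
grip_width: 0.045
grasp_force: 12.5
```

Emit:
apply_moves([
  [0,0,0,0],
  [0,0,0,0],
  [0,0,0,0],
  [0,0,0,0],
  [0,0,0,0],
], claw=0.475)

```text
clock: 36.05
eef_pos: [0.4575, 0.2482, 0.0507]
tool_rot: [-0.058, 0.998, 0.001, -0.01]
ft_force: [0.1, 0.8, -4.3]
grip_width: 0.0449
grasp_force: 8.2
```

Run:
```python
from ang import *
p,R=st();print(tr(p),bot.get_obs()["ft_force"].round(1),bot.get_obs()["ft_torque"].round(2))
S=bot.camera("side")
for th in(-4,-12):print(th,along(S,p,th,6.6,lo=.09))
im=S["image"]
# mouth end position in side image: dark->liner transitions; sleeve 140-180 dark blob centroid
u,v=proj(S,[*(p[:2]+.105*TX),p[2]]).astype(int);print("pred",u,v)
g=cv2.cvtColor(im,cv2.COLOR_BGR2GRAY)[v-25:v+25,u-25:u+25];m=(g<60).astype(np.uint8)
n,l,stt,cen=cv2.connectedComponentsWithStats(m)
for i in range(1,n):
    if stt[i,4]>40: print(stt[i],(cen[i]+[u-25,v-25]).round(1))
for th in(0,-4,-8,-12,-16):
    t=np.radians(th);print(th,proj(S,[*(p[:2]+TX*(.105*np.cos(t)-.01*np.sin(t))),p[2]+.105*np.sin(t)+.01*np.cos(t)]).round(1))
```

```text
36.05 p [0.4575 0.2482 0.0507] rest xy -0.1547 0.6727 yaw 96.7 tz [-0.021  0.001 -1.   ] w 0.0449 F 8.2 q [ 0.49  0.45 -0.21  0.93  0.01  0.37]
(np.float64(-0.0967), np.float64(-0.0865)) [ 0.1  0.8 -4.3] [-0.04  0.05 -0.02]
-4 [11, 17, 143, 157, 162, 161, 179, 178, 180, 29, 25, 31, 32, 29, 26, 30, 29, 93, 84, 155, 194, 192, 193, 193, 194]
-12 [18, 86, 145, 145, 156, 162, 175, 178, 179, 91, 24, 29, 24, 25, 30, 22, 31, 26, 51, 84, 160, 193, 192, 195, 193]
pred 256 338
[ 14  13  25  28 369] [256.6 339.4]
[ 38  14  12  36 206] [276.4 345.7]
0 [256.  336.9]
-4 [256.1 338. ]
-8 [256.4 339.2]
-12 [256.9 340.6]
-16 [257.5 342. ]
```

Emit:
apply_moves([
  [0,0,-0.15,0],
  [0,0,-0.15,0],
  [0,0,-0.15,0],
  [0,0,-0.15,0],
  [0,0,0,0],
], claw=0.4747)

```text
clock: 36.52
eef_pos: [0.4584, 0.2485, 0.0637]
tool_rot: [-0.058, 0.998, 0.001, -0.01]
ft_force: [0.4, 1.0, -5.7]
grip_width: 0.0447
grasp_force: 6.6
```

```bash
cat > look.py <<'E'
from h import *
def look():
    p,R=st();o=bot.get_obs();print(tr(p),o["ft_force"].round(1),o["ft_torque"].round(2))
    S=bot.camera("side");T=bot.camera("top")
    u,v=proj(S,[*(p[:2]+.105*TX),p[2]]).astype(int)
    g=cv2.cvtColor(S["image"],cv2.COLOR_BGR2GRAY)[v-25:v+25,u-25:u+25];m=(g<60).astype(np.uint8)
    n,l,stt,cen=cv2.connectedComponentsWithStats(m)
    for i in range(1,n):
        if stt[i,4]>150: print("dark",stt[i],(cen[i]+[u-25,v-25]).round(1))
    for th in(0,-10,-20,-30):
        t=np.radians(th);print(th,proj(S,[*(p[:2]+TX*(.105*np.cos(t)-.01*np.sin(t))),p[2]+.105*np.sin(t)+.01*np.cos(t)]).round(1),end=" ")
    print()
    # stones: grey mid-dark blobs on the liner
    for n_,c in(("S",S),("T",T)):
        hsv=cv2.cvtColor(c["image"],cv2.COLOR_BGR2HSV);m=((hsv[...,2]>40)&(hsv[...,2]<140)&(hsv[...,1]<45)).astype(np.uint8)
        k,l,stt,cen=cv2.connectedComponentsWithStats(m)
        for i in range(1,k):
            if 25<stt[i,4]<400:
                X=onz(c,*cen[i],.017);a,b=tr(X)
                if abs(a)<.15 and abs(b)<.18: print(n_,"blob",stt[i,2:],"tray",a,b,"V",int(hsv[...,2][l==i].mean()))
if __name__=="__main__": look()
E
python3 look.py
```

```text
36.52 p [0.4584 0.2485 0.0637] rest xy -0.1539 0.6732 yaw 96.71 tz [-0.019  0.001 -1.   ] w 0.0447 F 6.6 q [ 0.49  0.43 -0.19  0.96  0.01  0.37]
(np.float64(-0.0958), np.float64(-0.0863)) [ 0.4  1.  -5.7] [0.02 0.04 0.01]
dark [ 39  13  11  37 194] [275.6 343. ]
dark [ 14  14  25  28 366] [256.  337.9]
0 [255.2 334.6] -10 [255.8 337.6] -20 [257.5 341.2] -30 [260.1 345.1] 
S blob [13 26 73] tray 0.0439 -0.1004 V 89
S blob [ 22  28 146] tray -0.0377 -0.0803 V 71
S blob [ 22  27 264] tray -0.1291 -0.1018 V 81
T blob [ 85  51 332] tray -0.021 -0.0699 V 98
T blob [ 19  34 126] tray -0.04 -0.0233 V 112
T blob [ 15  36 121] tray -0.0764 0.0779 V 115
```

Emit:
apply_moves([
  [0,0,0,0],
  [0,0,0,0],
  [0,0,0,0],
  [0,0,0,0],
  [0,0,0,0],
], claw=0.4742)

```text
clock: 37.03
eef_pos: [0.4577, 0.2482, 0.0627]
tool_rot: [-0.058, 0.998, 0.001, -0.01]
ft_force: [-0.8, 0.2, -4.3]
grip_width: 0.045
grasp_force: 4.2
```

```bash
python3 look.py | grep -v blob
```

```text
37.03 p [0.4577 0.2482 0.0627] rest xy -0.1545 0.6727 yaw 96.7 tz [-0.021  0.001 -1.   ] w 0.045 F 4.2 q [ 0.49  0.43 -0.2   0.96  0.01  0.37]
(np.float64(-0.0965), np.float64(-0.0866)) [-0.8  0.2 -4.3] [-0.07 -0.05 -0.03]
dark [ 42  14   8  36 152] [276.3 340.6]
dark [ 18  21  22  28 331] [258.8 344.6]
0 [255.5 334.8] -10 [256.1 337.8] -20 [257.8 341.4] -30 [260.4 345.3]
```

Emit:
apply_moves([
  [0,0,0,0],
  [0,0,0,0],
  [0,0,0,0],
  [0,0,0,0],
  [0,0,0,0],
], claw=0.55)

```text
clock: 37.55
eef_pos: [0.4578, 0.2482, 0.0628]
tool_rot: [-0.058, 0.998, 0.001, -0.01]
ft_force: [0.0, -0.1, -2.9]
grip_width: 0.0437
grasp_force: 62.5
```

```bash
python3 look.py
python3 - <<'E'
from h import *
import pickle
C=pickle.load(open("c0.pkl","rb"));
for n in("side","top"):
    a=C[n]["image"];c=bot.camera(n);b=c["image"]
    # stones appear where liner was bright: darkened low-saturation blobs beyond the lip (tray x> .03)
    d=(cv2.cvtColor(a,6).astype(int)-cv2.cvtColor(b,6).astype(int))
    m=(d>50).astype(np.uint8);cnt=0
    pts=[(x,y) for x in np.arange(.03,.135,.0075) for y in np.arange(-.16,.165,.0075)]
    G={}
    for x,y in pts:
        X=[*(TC+x*TX+y*TY),.012];u,v=proj(c,X).astype(int);G[(x,y)]=m[v,u]
    xs=np.arange(.03,.135,.0075)
    print(n)
    for x in xs[::-1]: print("%.3f "%x+"".join("#" if G[(x,y)] else "." for y in np.arange(-.16,.165,.0075)))
E
```

```text
37.55 p [0.4578 0.2482 0.0628] rest xy -0.1544 0.6727 yaw 96.7 tz [-0.021  0.001 -1.   ] w 0.0437 F 62.5 q [ 0.49  0.43 -0.2   0.96  0.01  0.37]
(np.float64(-0.0964), np.float64(-0.0865)) [ 0.  -0.1 -2.9] [-0.11 -0.03  0.04]
dark [ 40  14  10  36 166] [275.9 342. ]
dark [ 18  21  22  28 335] [258.8 344.8]
0 [255.5 334.7] -10 [256.1 337.8] -20 [257.8 341.4] -30 [260.4 345.3] 
S blob [11 15 41] tray 0.0295 -0.0923 V 85
S blob [ 26  33 291] tray -0.1298 -0.1056 V 77
S blob [ 21  18 148] tray -0.0433 -0.0794 V 80
T blob [ 85  48 347] tray -0.0241 -0.071 V 97
T blob [ 19  33 125] tray -0.0399 -0.0233 V 114
T blob [ 15  36 111] tray -0.0764 0.0781 V 115
side
0.135 ............................................
0.128 ............................................
0.120 ............................................
0.112 ............................................
0.105 ............................................
0.098 ............................................
0.090 ............................................
0.082 ............................................
0.075 .........................
[... 394 characters left out ...]
.....................................
0.120 ............................................
0.112 ............................................
0.105 ............................................
0.098 ............................................
0.090 ............................................
0.082 ............................................
0.075 ............................................
0.068 ............................................
0.060 ............................................
0.052 ............................................
0.045 ............................................
0.037 ............................................
0.030 ............................................
```

No stones are out yet and the tube is about 16° mouth-down with its lip on the liner. I lift it slightly, draw back gently, then make a first shake (forward and stop).

Emit:
apply_moves([
  [0.2,0,-0.25,0],
  [0.4,0,-0.25,0],
  [0.4,0,-0.1,0],
  [0.3,0,0,0],
  [0.15,0,0,0],
])

```text
clock: 38.17
eef_pos: [0.4276, 0.2445, 0.0755]
tool_rot: [-0.059, 0.998, 0.001, -0.011]
ft_force: [-0.1, -0.7, -5.3]
grip_width: 0.0438
grasp_force: 62.5
```

Emit:
apply_moves([
  [-0.4,0,0,0],
  [-0.8,0,0,0],
  [-0.8,0,0,0],
  [0,0,0,0],
  [0,0,0,0],
])

```text
clock: 38.58
eef_pos: [0.47, 0.2496, 0.0743]
tool_rot: [-0.058, 0.998, 0.001, -0.01]
ft_force: [-0.7, -0.6, -6.0]
grip_width: 0.0441
grasp_force: 62.5
```

```bash
cat > grid.py <<'E'
from h import *
import pickle,sys
C=pickle.load(open("c0.pkl","rb"))
def grid(n,x0=-.04):
    a=C[n]["image"];c=bot.camera(n);b=c["image"]
    d=cv2.cvtColor(a,6).astype(int)-cv2.cvtColor(b,6).astype(int);hsv=cv2.cvtColor(b,40)
    for x in np.arange(.135,x0,-.0085):
        r="%.3f "%x
        for y in np.arange(-.16,.165,.0065):
            u,v=proj(c,[*(TC+x*TX+y*TY),.015]).round().astype(int)
            g=d[v,u];r+="#" if g>85 else "+" if g>50 else "."
        print(r)
if __name__=="__main__":
    o=bot.get_obs();print(round(o["clock"],2),o["eef_pos"].round(3),tr(o["eef_pos"]),"Fz",o["ft_force"][2].round(1))
    grid("side",float(sys.argv[1]) if len(sys.argv)>1 else .0)
E
python3 grid.py
```

```text
38.58 [0.47  0.25  0.074] (np.float64(-0.0841), np.float64(-0.0865)) Fz -6.0
0.135 ...................................................
0.127 ...................................................
0.118 ...................................................
0.109 ...................................................
0.101 ...................................................
0.092 ...................................................
0.084 ...................................................
0.075 ...................................................
0.067 ...................................................
0.058 ...................................................
0.050 ........+.+........................................
0.041 ......########.....................................
0.033 +.....#########....................................
0.024 ##....#########....................................
0.016 +###..##########...................................
0.007 #+###.#.##.#####...................................
```

Emit:
apply_moves([
  [1,0,0,0],
  [1,0,0,0],
  [0.5,0,0,0],
  [-0.5,0,0,0],
  [-1,0,0,0],
])

```text
clock: 39.05
eef_pos: [0.4459, 0.2466, 0.0748]
tool_rot: [-0.06, 0.998, 0.0, -0.012]
ft_force: [-0.2, 0.3, -4.0]
grip_width: 0.0436
grasp_force: 62.7
```

Emit:
apply_moves([
  [-1,0,0,0],
  [0,0,0,0],
  [0,0,0,0],
  [0,0,0,0],
  [0,0,0,0],
])

```text
clock: 39.47
eef_pos: [0.4681, 0.2492, 0.0743]
tool_rot: [-0.059, 0.998, 0.001, -0.011]
ft_force: [-0.0, -0.1, -4.2]
grip_width: 0.0443
grasp_force: 62.7
```

```bash
python3 grid.py .02
```

```text
39.47 [0.468 0.249 0.074] (np.float64(-0.0861), np.float64(-0.0867)) Fz -4.2
0.135 ...................................................
0.127 ...................................................
0.118 ..............+....................................
0.109 ..............#....................................
0.101 ..........++..#....................................
0.092 ..............#....................................
0.084 ..............#....................................
0.075 ..........++++#....................................
0.067 ..............#....................................
0.058 ..............#....................................
0.050 ..........++++#+...................................
0.041 ......#########....................................
0.033 ......#########....................................
0.024 +.....#########+...................................
```

Three stones are out in a row along x in the right third (y≈-0.08), and the weight shows two left. I back off gently, lift, and go to the middle third.

Emit:
apply_moves([
  [0.1,0,-0.2,0],
  [0.2,0,-0.3,0],
  [0.3,0,-0.3,0],
  [0.3,0,-0.2,0],
  [0.15,0.15,0,0],
])

```text
clock: 39.93
eef_pos: [0.4477, 0.25, 0.0965]
tool_rot: [-0.058, 0.998, 0.001, -0.01]
ft_force: [1.0, -0.5, -2.7]
grip_width: 0.044
grasp_force: 62.8
```

Emit:
apply_moves([
  [0,0.3,0,0],
  [0,0.45,0,0],
  [0,0.6,0,0],
  [0,0.6,0,0],
  [0,0.6,0,0],
])

```text
clock: 40.35
eef_pos: [0.442, 0.3023, 0.0948]
tool_rot: [-0.059, 0.998, 0.001, -0.01]
ft_force: [0.4, 0.2, -4.1]
grip_width: 0.0441
grasp_force: 62.8
```

Emit:
apply_moves([
  [0,0.6,0,0],
  [0,0.5,0,0],
  [0,0.35,0.2,0],
  [0,0.2,0.3,0],
  [0,0.1,0.2,0],
])

```text
clock: 40.77
eef_pos: [0.4373, 0.336, 0.0801]
tool_rot: [-0.059, 0.998, 0.001, -0.011]
ft_force: [-0.9, -0.2, -3.7]
grip_width: 0.0442
grasp_force: 62.7
```

```bash
python3 grid.py .0; python3 -c "
from h import *;print(bot.get_obs()['ft_force'])"
```

```text
40.77 [0.437 0.336 0.08 ] (np.float64(-0.1069), np.float64(0.003)) Fz -3.7
0.135 ...................................................
0.127 ...................................................
0.118 ..............+....................................
0.109 .....+........#....................................
0.101 .......##+.+..#....................................
0.092 ........+##+..#....................................
0.084 ...+...#####+.#....................................
0.075 .....#++#####+#....................................
0.067 ....#+#######.#....................................
0.058 ...#+##########....................................
0.050 ..+++##########+...................................
0.041 +++.############...................................
0.033 ++.#############...................................
0.024 +++#########+###++...++++###.......................
0.016 +++#########+####....#######.......................
0.007 +++########++####...########.......................
[ 0.0695994  -0.34555279 -3.46293112]
```

```bash
cat > asc.py <<'E'
from h import *
def asc(c,xr=(-.03,.14),yr=(-.165,.165),st_=.0055,z=.03):
    g=cv2.cvtColor(c["image"],6)
    for x in np.arange(xr[1],xr[0],-st_*1.6):
        r="%6.3f "%x
        for y in np.arange(yr[0],yr[1],st_):
            u,v=proj(c,[*(TC+x*TX+y*TY),z]).round().astype(int);r+=" .:-=+*#%@"[9-min(9,int(g[v,u])//22)]
        print(r)
E
python3 - <<'E'
from asc import *
f=[]
for n in("side","top","side","top","side"):
    c=bot.camera(n);f.append(bot.get_obs()["ft_force"][2]);
    if len(f)<3: print(n);asc(c)
print(np.round(f,2),np.mean(f))
E
```

```text
side
 0.140 ..:::::::::::::::::::::::::::::::::::::::::::::::::::::::::::
 0.131 =::::::::::::::::::::::::::::::::::::::::::::::::::::::::::::
 0.122 --=:::..:::.:::::::.:::.:.....:...:::::....:::.:::.::..::::::
 0.114 :::-==:.......----+:.............................:.::......::
 0.105 ...:::-=......----*-.......................................::
 0.096 .....::::-=++:=---#*......................................:::
 0.087 .......:=:::+++=--#=......................................:::
 0.078 ......+..:**++**+-#=......................................:::
 0.070 ...::...++=*##***=**......................................:::
 0.061 ..:+..:*:+%%%%%**-#=......................................:::
 0.052 :+...*+-*%%%%%%%*+##......................................:::
 0.043 =..-*+=#%%%%%%%#*%*+......................................:::
 0.034 ..***=#%%%%%%%%#***#+:....................................:::
 0.026 :***+*%%%%%%%%%++#*+#++...................................:::
 0.017 *****%%%%%%%%%*+++*#+*%..-####*###-.......................:::
 0.008 ***+*%%%%%%%%*+++++*#*...=%@%%%%%@@..................
[... 1020 characters left out ...]
----------------------=====
 0.043 ------------+#**++---------------------------------------====
 0.034 ------------=++++-------------------------------------------=
 0.026 -----------=*++++=----------------------------------+#*+==--=
 0.017 -----------=*++++=----------+=++++=*---------------*#*+-+==--
 0.008 ------------*****----------*%%%%%@%%=------------+%@++--+-+==
-0.001 --------------------------+@@@@@@@@@+--------+*%%@@*+--+----=
-0.010 --------------------------#@@@@@@@@@+------=+##@@@*+=-+=-----
-0.018 --------------------------#@@@@@@@@@#------=#%@@@#+*-=+------
-0.027 --------------------------+@@#+*####*------+#%@@%=*--+-------
[-3.61 -3.78 -2.77 -3.79 -3.55] -3.4996375841959675
```

The top view shows a row of four stones at y≈-0.085 (x 0.01–0.118), so one is left in the tube. I shake it out in the left third, then push the nearest right-hand stone to the middle with the tube's side.

Emit:
apply_moves([
  [0,0.1,0,0],
  [0,0.25,0,0],
  [0,0.45,0,0],
  [0,0.6,0,0],
  [0,0.7,0,0],
])

```text
clock: 41.48
eef_pos: [0.4329, 0.3783, 0.0815]
tool_rot: [-0.058, 0.998, 0.001, -0.01]
ft_force: [-0.2, 0.6, -3.1]
grip_width: 0.044
grasp_force: 62.7
```

Emit:
apply_moves([
  [0,0.7,0,0],
  [0,0.7,0,0],
  [0,0.5,0,0],
  [0,0.35,0,0],
  [0,0.15,0,0],
])

```text
clock: 41.9
eef_pos: [0.4268, 0.4264, 0.0812]
tool_rot: [-0.059, 0.998, 0.001, -0.01]
ft_force: [0.3, 0.4, -4.0]
grip_width: 0.044
grasp_force: 62.7
```

Emit:
apply_moves([
  [0.8,0,0,0],
  [0.4,0,0,0],
  [-0.4,0,0,0],
  [-0.8,0,0,0],
  [0,0,0,0],
])

```text
clock: 42.32
eef_pos: [0.4301, 0.4251, 0.082]
tool_rot: [-0.058, 0.998, 0.001, -0.009]
ft_force: [0.2, 0.4, -3.2]
grip_width: 0.0442
grasp_force: 62.8
```

```bash
cat > snap.py <<'E'
from asc import *
o=bot.get_obs();print(round(o["clock"],2),o["eef_pos"].round(4),tr(o["eef_pos"]));f=[]
for n in("top","side","side","side"):
    c=bot.camera(n);f.append(bot.get_obs()["ft_force"][2])
    if len(f)<3: print(n);asc(c)
print(np.mean(f))
E
python3 snap.py
```

```text
42.32 [0.4301 0.4251 0.082 ] (np.float64(-0.1039), np.float64(0.0923))
top
 0.140 =============================================================
 0.131 =====--===---==============--===-=-==---===--=-=---==--======
 0.122 =----------------------------------------------------------==
 0.114 ------------++++++------------------------------------------=
 0.105 ------------*++++=------------------------------------------=
 0.096 =-----------=*+++=----------------------------------------===
 0.087 =-----------+++++=--------------------------------------=====
 0.078 =-----------*+++++-----------------------------------------==
 0.070 =-=---------**++++------------------------------------------=
 0.061 =-----------**+++=---------------------------------------====
 0.052 =-----------+++++=--------------------------------------=====
 0.043 ------------*#**++-------------------------------------=--===
 0.034 ------------=++++----------------------------=++++=----=----=
 0.026 -----------=*++++=---------------------------#*+++=----------
 0.017 -----------=*++++=--------------------------+#%#####
[... 1059 characters left out ...]
........................#...=+-*%%%%%*-.................:::
 0.043 ........................+....*=+%%%%%%%*+:................:::
 0.034 ...................:..--...+*-#%%%%%%%*+%*-...:-----......:::
 0.026 ...............:::...#...+**+%%%%%%%%#***#++:-+-+==#......:::
 0.017 ...............:::.=...+***+*%%%%%%%#*+**+#**%%%%%%+-.....:::
 0.008 ..............:::.#=..******%%%%%%%%*+++**+#%%%%%%@%......:::
-0.001 ..............::-...:*****+#%%%%%%#++++**#*%%%%@%%@%-.....:::
-0.010 ............:::--..:******+%%%%%%**++++*+*+%%%%%@%@@--.....::
-0.018 ...........:::--=.:**+*****#%%#*++++++*+++**%=-:--@#--....:::
-0.027 ...........::-==+-************+++++++*+==*+*@%=::=%*--....:::
-3.1313875902136177
```

Emit:
apply_moves([
  [0.3,0,0,0],
  [0.6,0,-0.1,0],
  [0.8,0,-0.3,0],
  [0.8,0,-0.5,0],
  [0.5,0,-0.5,0],
])

```text
clock: 42.93
eef_pos: [0.3656, 0.4168, 0.1105]
tool_rot: [-0.059, 0.998, 0.0, -0.012]
ft_force: [-0.2, -0.7, -3.1]
grip_width: 0.0435
grasp_force: 62.7
```

```bash
python3 snap.py | sed '/side/,/-0.027/d'
```

```text
42.93 [0.3656 0.4168 0.1105] (np.float64(-0.1689), np.float64(0.0914))
top
 0.140 =============================================================
 0.131 =====---==---===-====-=====---==--===--====----=--===---=====
 0.122 =-----------------------------------------------------------=
 0.114 ------------++++++------------------------------------------=
 0.105 ------------*++++=------------------------------------------=
 0.096 ------------=*+++=--:-------------------------------------===
 0.087 =-----------+++++=--------------------------------------=-===
 0.078 =-----------*+++++-----------------------------------------==
 0.070 =-----------**++++------------------------------------------=
 0.061 ------------**+++=----------------------------------------===
 0.052 =-----------+++++=-----------------------------:--------=====
 0.043 ------------*#**++----------------------------------------===
 0.034 ------------=++++-----------------------------++++=----=----=
 0.026 -----------=*++++=---------------------------#++++=----------
 0.017 -----------=*++++=---------------------------#++++=----------
 0.008 ------------*****----------------------------*#+++-----------
-0.001 -------------------------------------------------------------
-0.010 -------------------------------------------------------------
-0.018 -------------------------------------------------------------
-0.027 -------------------------------------------------------------
-2.625548856522451
```

The fifth stone is in the left third at (x 0.02, y 0.095), and the shaker is empty. Now I push the nearest right-hand stone to the middle with the tube's mouth end.

Emit:
apply_moves([
  [0,-0.9,0,0],
  [0,-1,0,0],
  [0,-1,0,0],
  [0,-1,0,0],
  [0,-1,0,0],
])

```text
clock: 43.55
eef_pos: [0.3803, 0.3194, 0.1099]
tool_rot: [-0.058, 0.998, 0.001, -0.01]
ft_force: [0.0, -0.4, -2.2]
grip_width: 0.0435
grasp_force: 62.8
```

Emit:
apply_moves([
  [0,-1,0,0],
  [0,-1,0,0],
  [0,-1,0,0],
  [0,-1,0,0],
  [0,-1,0,0],
])

```text
clock: 43.97
eef_pos: [0.392, 0.2199, 0.1098]
tool_rot: [-0.058, 0.998, 0.001, -0.01]
ft_force: [0.6, -0.2, -3.1]
grip_width: 0.0439
grasp_force: 62.8
```

Emit:
apply_moves([
  [0,-1,0,0],
  [-0.8,0,0,0],
  [-1,0,0,0],
  [-1,0,0.2,0],
  [-0.8,0,0.5,0],
])

```text
clock: 44.38
eef_pos: [0.4683, 0.2098, 0.0955]
tool_rot: [-0.058, 0.998, 0.002, -0.008]
ft_force: [-0.0, 1.0, -3.0]
grip_width: 0.0439
grasp_force: 62.8
```

Emit:
apply_moves([
  [-0.2,0,0.5,0],
  [0,0,0.4,0],
  [0,0,0.1,0],
  [0,0,0,0],
  [0,0,0,0],
])

```text
clock: 44.8
eef_pos: [0.4674, 0.2099, 0.0742]
tool_rot: [-0.059, 0.998, 0.001, -0.011]
ft_force: [-0.2, -0.3, -2.8]
grip_width: 0.0439
grasp_force: 62.8
```

```bash
python3 snap.py | sed '/side/,/-0.027/d'
```

```text
44.8 [0.4674 0.2099 0.0742] (np.float64(-0.0912), np.float64(-0.1257))
top
 0.140 =============================================================
 0.131 =====---==--==========-====--===-==-=---====-========---=====
 0.122 =---------------------------------------------------------===
 0.114 ------------++++++------------------------------------------=
 0.105 ------------*++++=------------------------------------------=
 0.096 =-----------=*+++=-----------------------------------------==
 0.087 =-----------+++++=--------------------------------------=====
 0.078 =-----------*+++++------------------------------------------=
 0.070 =-=---------**++++------------------------------------------=
 0.061 =-----------**+++=---------------------------------------====
 0.052 =-----------+++++=--------------------------------------=====
 0.043 ------------*#***+=+-----------------------------------======
 0.034 --=-=--=+==-=+**#=++==-----------------------=++++=-----=---=
 0.026 ---+%%%%@%%%*+#*=-+-=+=====------------------#++++=----------
 0.017 --=%@@@@@@@@%#%+--+-=---====+===---=---------%++++=----------
 0.008 --=#@@@@@@@@%@*=-++-=--------=-==+#++*=------**++=-----------
-0.001 --=#@@@@@@@#%%+--+=---------------*-===----------------------
-0.010 --=#%#%%%#%%@*+--+---------------=+-++-----------------------
-0.018 ===%%+====+@@*+-==---------------+--+------------------------
-0.027 ===*#+==++*@#*--*----------------*=-+------------------------
-2.7136552460882335
```

Emit:
apply_moves([
  [0,0.1,0.2,0],
  [0,0.3,0,0],
  [0,0.4,0,0],
  [0,0.5,0,0],
  [0,0.5,0,0],
])

```text
clock: 45.42
eef_pos: [0.4641, 0.2471, 0.0706]
tool_rot: [-0.059, 0.998, 0.001, -0.01]
ft_force: [-0.7, 0.8, -2.3]
grip_width: 0.0439
grasp_force: 62.9
```

Emit:
apply_moves([
  [0,0.5,0,0],
  [0,0.5,0,0],
  [0,0.4,0,0],
  [0,0.3,0,0],
  [0,0.15,0,0],
])

```text
clock: 45.83
eef_pos: [0.4597, 0.2839, 0.0706]
tool_rot: [-0.059, 0.998, 0.001, -0.01]
ft_force: [-0.7, -0.2, -3.6]
grip_width: 0.0439
grasp_force: 62.9
```

Emit:
apply_moves([
  [0,-0.3,0,0],
  [0.3,0,-0.3,0],
  [0.8,0,-0.8,0],
  [1,0,-1,0],
  [1,0,-1,0],
])

```text
clock: 46.25
eef_pos: [0.399, 0.268, 0.1343]
tool_rot: [-0.058, 0.998, 0.0, -0.011]
ft_force: [0.4, 0.3, -2.2]
grip_width: 0.0441
grasp_force: 62.7
```

```bash
python3 snap.py | sed '/side/,/-0.027/d'; python3 -c "
from h import *;st()"
```

```text
46.25 [0.399  0.268  0.1343] (np.float64(-0.1526), np.float64(-0.0602))
top
 0.140 =============================================================
 0.131 =====-====---===-===========-===-====--====----=--====--=====
 0.122 =---------------------------------------------------------===
 0.114 ------------++++++------------------------------------------=
 0.105 ------------*++++=------------------------------------------=
 0.096 ------------=*+++=----------------------------------------===
 0.087 =-----------+++++=--------------------------------------=====
 0.078 =-----------*+++++-----------------------------------------==
 0.070 =-=---------**++++-----------------------------------------==
 0.061 ------------**+++=---------------------------------------====
 0.052 =-----------+++++=--------------------------------------=====
 0.043 ------------+#**++-------------------------------------=-====
 0.034 -------------====--------====----------------=++++=----=----=
 0.026 ------------------------#+++++---------------#++++=---------=
 0.017 ------------------------#+++++---------------#++++=----------
 0.008 ------------------------*#***=---------------*#+++-----------
-0.001 -------------------------------------------------------------
-0.010 -------------------------------------------------------------
-0.018 -------------------==----------------------------------------
-0.027 -----------------=+%#####%#-------------=+-------------------
-2.3185915576941962
46.45 p [0.4006 0.2692 0.135 ] rest xy -0.2149 0.6801 yaw 96.68 tz [-0.018  0.002 -1.   ] w 0.044 F 63.0 q [ 0.58  0.29 -0.2   1.1   0.01  0.47]
```

All three thirds are filled: left one stone, middle one, right three. Now back to the rest.

Emit:
apply_moves([
  [0,0,-1,0.11],
  [0,0,-1,0.11],
  [0,0,-1,0.11],
  [0.3,-0.5,0,0],
  [0.3,-0.9,0,0],
])

```text
clock: 46.87
eef_pos: [0.3855, 0.2459, 0.1947]
tool_rot: [0.114, 0.993, 0.0, -0.009]
ft_force: [0.7, -0.3, -3.5]
grip_width: 0.0437
grasp_force: 62.9
```

Emit:
apply_moves([
  [0.3,-1,0,0],
  [0.3,-1,0,0],
  [0.3,-1,0,0],
  [0.3,-1,0,0],
  [0.3,-1,0,0],
])

```text
clock: 47.28
eef_pos: [0.3312, 0.1529, 0.1944]
tool_rot: [0.114, 0.993, -0.001, -0.011]
ft_force: [1.1, -0.0, -2.9]
grip_width: 0.044
grasp_force: 62.8
```

Emit:
apply_moves([
  [0.3,-1,0,0],
  [0.3,-1,0,0],
  [0.3,-1,0,0],
  [-0.2,-1,0,0],
  [-0.25,-1,0,0],
])

```text
clock: 47.7
eef_pos: [0.2995, 0.0577, 0.1953]
tool_rot: [0.114, 0.993, -0.001, -0.011]
ft_force: [-0.0, -0.1, -2.8]
grip_width: 0.0441
grasp_force: 62.9
```

Emit:
apply_moves([
  [-0.25,-1,0,0],
  [-0.25,-1,0,0],
  [-0.25,-1,0,0],
  [-0.25,-1,0,0],
  [-0.25,-1,0,0],
])

```text
clock: 48.12
eef_pos: [0.3017, -0.0457, 0.1952]
tool_rot: [0.115, 0.993, -0.001, -0.011]
ft_force: [0.2, 0.6, -3.1]
grip_width: 0.0438
grasp_force: 62.9
```

Emit:
apply_moves([
  [-0.25,-1,0,0],
  [-0.25,-1,0,0],
  [-0.25,-1,0,0],
  [-0.25,-1,0,0],
  [-0.25,-1,0,0],
])

```text
clock: 48.53
eef_pos: [0.3032, -0.1488, 0.195]
tool_rot: [0.115, 0.993, -0.001, -0.011]
ft_force: [0.1, 0.8, -2.7]
grip_width: 0.0439
grasp_force: 62.9
```

Emit:
apply_moves([
  [-0.25,-1,0,0],
  [-0.25,-1,0,0],
  [-0.25,-1,0,0],
  [-0.25,-1,0,0],
  [-0.25,-1,0,0],
])

```text
clock: 48.95
eef_pos: [0.3047, -0.2518, 0.1947]
tool_rot: [0.115, 0.993, -0.001, -0.011]
ft_force: [0.1, 0.2, -3.4]
grip_width: 0.0439
grasp_force: 62.9
```

Run:
```python
from h import *
p,R=st();t=C0+EX*(-.0295+.0024)+EY*-.0012;d=np.append(t-p[:2],0);print((R.T@d/.02).round(2))
```

```text
48.95 p [ 0.3047 -0.2518  0.1947] rest xy -0.1893 0.1509 yaw 76.83 tz [-0.022  0.001 -1.   ] w 0.0439 F 62.9 q [-0.68  0.07 -0.3   1.22 -0.01 -0.45]
[-8.1  -7.61 -0.15]
```

Emit:
apply_moves([
  [-0.81,-0.76,0,0],
  [-0.81,-0.76,0,0],
  [-0.81,-0.76,0,0],
  [-0.81,-0.76,0,0],
  [-0.81,-0.76,0,0],
])

```text
clock: 49.37
eef_pos: [0.3668, -0.3442, 0.1929]
tool_rot: [0.115, 0.993, -0.0, -0.011]
ft_force: [-0.7, 0.1, -3.3]
grip_width: 0.0435
grasp_force: 62.9
```

Emit:
apply_moves([
  [-0.81,-0.76,0,0],
  [-0.81,-0.76,0,0],
  [-0.81,-0.76,0,0],
  [-0.81,-0.76,0,0],
  [-0.81,-0.76,0,0],
])

```text
clock: 49.78
eef_pos: [0.4284, -0.4365, 0.1911]
tool_rot: [0.115, 0.993, -0.0, -0.011]
ft_force: [0.2, -0.5, -2.3]
grip_width: 0.0438
grasp_force: 62.9
```

Emit:
apply_moves([
  [0,0,0.5,0],
  [0,0,0.8,0],
  [0,0,0.8,0],
  [0,0,0.6,0],
  [0,0,0.3,0],
])

```text
clock: 50.2
eef_pos: [0.4254, -0.4341, 0.129]
tool_rot: [0.114, 0.993, 0.001, -0.013]
ft_force: [-0.9, 0.2, -3.1]
grip_width: 0.0438
grasp_force: 62.9
```

Run:
```python
from h import *
p,R=st();print(bot.get_obs()["ft_force"].round(1))
```

```text
50.2 p [ 0.4254 -0.4341  0.129 ] rest xy -0.0301 0.0011 yaw 76.85 tz [-0.025  0.005 -1.   ] w 0.0438 F 62.9 q [-0.79  0.53  0.16  1.22 -0.01 -0.56]
[-0.9  0.2 -3.1]
```

Emit:
apply_moves([
  [0,-0.08,0.25,0],
  [0,0,0.25,0],
  [0,0,0.25,0],
  [0,0,0.25,0],
  [0,0,0.25,0],
])

```text
clock: 50.62
eef_pos: [0.4256, -0.4381, 0.1128]
tool_rot: [0.115, 0.993, -0.003, -0.01]
ft_force: [-12.8, 5.3, 17.8]
grip_width: 0.0441
grasp_force: 65.9
```

Emit:
apply_moves([
  [0,0,0.25,0],
  [0,0,0.25,0],
  [0,0,0.25,0],
  [0,0,0.2,0],
  [0,0,0,0],
])

```text
clock: 51.03
eef_pos: [0.4262, -0.4392, 0.0928]
tool_rot: [0.115, 0.993, -0.004, -0.008]
ft_force: [-6.0, 0.9, 11.9]
grip_width: 0.0437
grasp_force: 67.4
```

Run:
```python
from tube import *
p,R=st();o=bot.get_obs();print(o["ft_force"].round(1),o["ft_torque"].round(2));meas(bot.camera("side"))
```

```text
51.03 p [ 0.4262 -0.4392  0.0928] rest xy -0.0282 -0.0037 yaw 76.8 tz [-0.018 -0.005 -1.   ] w 0.0437 F 67.4 q [-0.79  0.56  0.1   1.13 -0.02 -0.56]
[-6.   0.9 11.9] [0.08 0.49 0.04]
[(0, 75), (5, 72), (10, 75), (15, 65), (20, 72), (25, 71), (30, 75), (35, 75), (40, 58), (45, 44), (50, 46), (55, 44), (60, 52), (65, 68), (70, 38), (75, 38), (80, 39), (85, 37), (90, 29), (95, 32), (100, 34), (105, 38), (110, 28), (115, 41), (120, 149), (125, 150), (130, 152), (135, 149), (140, 158), (145, 120), (150, 32), (155, 28), (160, 36), (165, 36), (170, 31), (175, 35), (180, 32), (185, 61), (190, 152), (195, 196)]
```

Emit:
apply_moves([
  [0,0.1,0.25,0],
  [0,0,0.25,0],
  [0,0,0.2,0],
  [0,0,0,0],
  [0,0,0,0],
])

```text
clock: 51.5
eef_pos: [0.4248, -0.4375, 0.0786]
tool_rot: [0.116, 0.993, -0.004, -0.01]
ft_force: [-9.7, -0.9, 11.0]
grip_width: 0.0439
grasp_force: 69.7
```

Run:
```python
from tube import *
p,R=st();o=bot.get_obs();print(o["ft_force"].round(1),o["ft_torque"].round(2));meas(bot.camera("side"))
```

```text
51.5 p [ 0.4248 -0.4375  0.0786] rest xy -0.0299 -0.0024 yaw 76.74 tz [-0.021 -0.006 -1.   ] w 0.0439 F 69.7 q [-0.79  0.57  0.08  1.1  -0.02 -0.56]
[-9.7 -0.9 11. ] [-0.21  1.2  -0.11]
[(0, 82), (5, 97), (10, 81), (15, 74), (20, 94), (25, 101), (30, 100), (35, 93), (40, 48), (45, 44), (50, 47), (55, 43), (60, 48), (65, 49), (70, 41), (75, 37), (80, 35), (85, 37), (90, 37), (95, 43), (100, 95), (105, 92), (110, 54), (115, 128), (120, 146), (125, 145), (130, 145), (135, 144), (140, 145), (145, 28), (150, 32), (155, 26), (160, 33), (165, 20), (170, 31), (175, 28), (180, 55), (185, 79), (190, 173), (195, 195)]
```

Emit:
apply_moves([
  [0.1,0,0.2,0],
  [0,0,0.2,0],
  [0,0,0,0],
  [0,0,0,0],
  [0,0,0,0],
])

```text
clock: 51.97
eef_pos: [0.4238, -0.4375, 0.0736]
tool_rot: [0.115, 0.993, -0.005, -0.008]
ft_force: [-11.6, 1.6, 24.2]
grip_width: 0.0438
grasp_force: 72.0
```

Run:
```python
from tube import *
p,R=st();o=bot.get_obs();print(o["ft_force"].round(1),o["ft_torque"].round(2));meas(bot.camera("side"))
```

```text
51.97 p [ 0.4238 -0.4375  0.0736] rest xy -0.0309 -0.0026 yaw 76.77 tz [-0.018 -0.007 -1.   ] w 0.0438 F 72.0 q [-0.79  0.57  0.07  1.08 -0.02 -0.56]
[-11.6   1.6  24.2] [ 0.67  1.59 -0.01]
[(0, 95), (5, 93), (10, 70), (15, 92), (20, 101), (25, 94), (30, 98), (35, 71), (40, 46), (45, 46), (50, 43), (55, 41), (60, 48), (65, 42), (70, 38), (75, 35), (80, 34), (85, 38), (90, 52), (95, 74), (100, 97), (105, 67), (110, 87), (115, 139), (120, 143), (125, 146), (130, 144), (135, 148), (140, 103), (145, 31), (150, 28), (155, 31), (160, 27), (165, 28), (170, 23), (175, 29), (180, 61), (185, 97), (190, 173), (195, 196)]
```

Emit:
apply_moves([
  [0,0,0,0],
  [0,0,0,0],
  [0,0,0,0],
  [0,0,0,0],
  [0,0,0,0],
], claw=0.42)

```text
clock: 52.43
eef_pos: [0.4243, -0.4345, 0.0668]
tool_rot: [0.114, 0.993, -0.001, -0.01]
ft_force: [-0.4, -0.7, 1.6]
grip_width: 0.0496
grasp_force: 0.6
```

Emit:
apply_moves([
  [0,0,0,0],
  [0,0,0,0],
  [0,0,-0.3,0],
  [0,0,-0.7,0],
  [0,0,-1,0],
], claw=0.15)

```text
clock: 52.85
eef_pos: [0.4239, -0.4328, 0.1054]
tool_rot: [0.114, 0.993, 0.001, -0.012]
ft_force: [-0.5, -0.0, 0.0]
grip_width: 0.0723
grasp_force: 0.0
```

Emit:
apply_moves([
  [0,0,-1,0],
  [0,0,-1,0],
  [0,0,-1,0],
  [0.5,0,-0.6,0],
  [0.5,0,0,0],
])

```text
clock: 53.27
eef_pos: [0.4081, -0.4307, 0.1829]
tool_rot: [0.114, 0.993, -0.003, -0.008]
ft_force: [0.3, -0.2, 0.3]
grip_width: 0.0726
grasp_force: 0.0
```

Run:
```python
from tube import *
from asc import asc
import pickle
p,R=st();S=bot.camera("side");T=bot.camera("top");meas(S);asc(T)
P=pickle.load(open("c6.pkl","rb"))[1]  # side view after the first laying
u,v=433,165
g=lambda i:cv2.cvtColor(i,6).astype(int)
d=np.abs(g(S["image"])-g(P["image"]))[140:215,400:475];print("changed px",(d>60).sum())
def blob(I):
    m=(g(I)[140:215,400:475]<60).astype(np.uint8);n,l,s,c=cv2.connectedComponentsWithStats(m);return [(s[i].tolist(),c[i].round(1).tolist()) for i in range(1,n) if s[i,4]>80]
print(blob(P["image"]));print(blob(S["image"]))
```

```text
53.27 p [ 0.4081 -0.4307  0.1829] rest xy -0.0478 0.0004 yaw 76.96 tz [-0.017 -0.004 -1.   ] w 0.0726 F 0.0 q [-0.8   0.46  0.19  1.31 -0.01 -0.58]
[(0, 101), (5, 94), (10, 80), (15, 99), (20, 98), (25, 121), (30, 131), (35, 63), (40, 54), (45, 54), (50, 51), (55, 52), (60, 42), (65, 48), (70, 44), (75, 43), (80, 41), (85, 40), (90, 39), (95, 41), (100, 119), (105, 139), (110, 140), (115, 144), (120, 150), (125, 164), (130, 165), (135, 154), (140, 47), (145, 35), (150, 35), (155, 29), (160, 29), (165, 29), (170, 37), (175, 42), (180, 72), (185, 108), (190, 196), (195, 199)]
 0.140 =============================================================
 0.131 =====--===---===-==========-====-=-==--=====--===-===---=====
 0.122 =---------------------------------------------------------===
 0.114 ------------++++++------------------------------------------=
 0.105 ------------*++++=------------------------------------------=
 0.096 =-----------=*+++=----------------------------------------===
 0.087 =-----------+++++=--------------------------------------=====
 0.078 =-----------*+++++-----------
[... 254 characters left out ...]
-----*#***+-------------------------------------=---==
 0.034 --=----------====--------====----------------=++++=----=----=
 0.026 ------------------------#+++++---------------#++++=----------
 0.017 ------------------------#+++++---------------%++++=----------
 0.008 ------------------------*#***=---------------*#+++-----------
-0.001 -------------------------------------------------------------
-0.010 -------------------------------------------------------------
-0.018 -------------------------------------------------------------
-0.027 -------------------------------------------------------------
changed px 1094
[([3, 0, 55, 73, 1670], [30.6, 36.6])]
[([3, 0, 72, 69, 1821], [35.5, 31.2])]
```

```bash
python3 -c "
from workcell import bot
print(bot.job_done())"
```

```text
the job is handed in; nothing more can be done
None
```

I handed the job in at about 53 s, but the verdict isn't known: the sign stands on the worktop beside the tray, all five stones are on the tray in one layer (left 1, middle 1, right 3), and the empty shaker is back in the rest mouth-high. Four stones came out together in the right third, so I pushed one into the middle with the shaker's side; the gripper never touched a stone.

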